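# Wash a tote of dirty parts

## Task

Put every dirty part that stands on the bench into the black tote, then push the tote along the rollers, without lifting it off them, until it is fully home in the washer. Then press the washer's lid down until it snaps shut past its catch, and only after that press the start button; leave the mug, the spray can and the wrench alone.

Things in the scene. Friction and masses are not known exactly. Their poses are not given: they have to be found in the camera images.
- line: fixed roller track with a green parts washer at its -y end. y runs along the track, away from the washer; z up, origin on the bench top. 15 free rollers lie along x, tops at z = 40 mm, from y = -295 to 308 mm. Steel side rails 94 to 108 mm either side of the middle, top z = 54 mm, y = -90 to 315 mm; low end plate (top 54 mm) at y = 315 to 327 mm.
- bay_stop (a point): middle of the stop wall's inner face at roller height: line x = 0, y = -305, z = 40 mm. The washer bay runs from here to its open mouth at line y = -90 mm, open at the top, green side walls 96 to 106 mm either side, all walls 106 mm tall. A ball catch stands outside the +x wall by the mouth (x = 112 to 146, y = -120 to -90 mm, 120 mm tall).
- control_box (a point): centre of the top of the grey control box behind the stop wall, 75 mm above the bench (line x = -55, y = -372 mm); box 120 (x) x 84 (y) mm. Beside it on +x is a dark pump, 90 mm tall (line x = 24 to 100 mm).
- tote: black open plastic tote 180 (x) x 210 (y) x 52 (z) mm, walls and floor 4 mm thick, standing on the rollers between the rails (4 mm play a side), axes as the line's. Origin: centre of its underside, 40 mm above the bench. Fully home in the washer its -y wall touches the stop wall, its origin then at line y = -200 mm and its +y wall at the bay's mouth.
- lid (a joint): angle of the washer's steel lid, rad: 0 shut (level), 1.0 to 1.3 at the start, grows as it opens. Stiff hinge: it stays where it is left. The last 0.1 rad needs about 7 N on its free edge to push it past the catch; shut means under 0.025.
- lid_hinge (a point): on the hinge axis, along line x at line y = -310, z = 108 mm. Lid: plate 208 mm wide, 227 mm from hinge to free edge, 6 mm thick, outer face 6 mm off the axis, a 22 mm lip hanging under the free edge. Shut, it lies towards +y over the bay, outer face up at z = 114 mm; open, it leans up from the hinge, its outer face turned to -y and up.
- lid_edge (a point): centre of the lid's outer face, 200 mm from the hinge, 27 mm short of the free edge: the place to press it down.
- start (a joint): travel of the start button, m: 0 up, 0.006 fully down (5 N); springs back. Pressed counts from 0.004.
- start_top (a point): centre of the top of the round grey start button (30 mm wide), on top of the control box, 93 mm above the bench; pressed straight down.
- valve_block: aluminium block with round ports, 50 (x) x 34 (y) x 40 (z) mm. Origin: centre of its underside, z up through the part as it stands at first. May be absent (None).
- piston: aluminium piston, plain upright cylinder 40 mm wide, 42 mm tall, two dark ring grooves. Origin: centre of its underside, z up through the part as it stands at first. May be absent (None).
- bearing_block: dark steel bearing block: foot 52 (x) x 30 (y) x 12 mm, above it a round housing 36 mm across and 30 mm thick along y, 44 mm tall in all, so both y faces are flat and 30 mm apart. Origin: centre of its underside, z up through the part as it stands at first. May be absent (None).
- hex_coupling: steel hexagonal coupling, 36 mm across flats (one pair of flats faces +y and -y), 40 mm tall. Origin: centre of its underside, z up through the part as it stands at first. May be absent (None).
- flange_bush: brass bush: round foot flange 46 mm wide, 9 mm thick, above it a barrel 30 mm wide up to 44 mm. Origin: centre of its underside, z up through the part as it stands at first. May be absent (None).
- spray_can: bystander: spray can 60 mm wide, 170 mm tall. Origin: centre of its underside.
- mug: bystander: white mug 80 mm wide, 90 mm tall. Origin: centre of its underside.
- wrench: bystander: steel wrench lying beyond the track. Origin: on its underside.
Things that resemble listed ones, but are neither listed nor needed, are in the scene too. What is shaped like the bearing_block but green, orange or purple is not meant.

How it is judged:
By the outcome, as a careful person would: the job done as asked, in the order asked, and still so for the second after the job is handed in, with the robot touching nothing.
Of valve_block, piston, bearing_block, hex_coupling, flange_bush only 3 to 5 are there at a start; the rules pass over those that are not, and their reading is None.
At some moment in a run one of valve_block, piston, bearing_block, hex_coupling, flange_bush may be knocked a few centimetres aside while the robot is not near it.
It also fails if it takes over 210 s, if anything falls off the work surface, if the arm or the gripper's body presses on something with over 40 N, if the wrist force passes 120 N, or if a joint passes its speed limit or range.

## Robot

A 6-joint arm with a two-finger parallel gripper is mounted at the origin on the work surface. World frame = base frame: x ahead of the robot, y to its left, z up, the work surface at z = 0. Lengths are in mm, angles in rad, forces in N, time in s.
With the tool pointing down it reaches from about 275 to 750 mm from the base axis. Payload 10.2 kg.
Tool frame: the origin (TCP) lies between the finger pads; the fingertips stand 25 mm ahead of it and the grasp point (between the pads) lies 6 mm ahead of it; z points along the fingers, y is the line along which they close (so a half turn about z gives the same grasp; the last joint's range is limited). The gripper opens to 85 mm and grips with 20 to 120 N. Pads are 22 mm wide; open, the fingers measure 114 mm over their backs; the gripper's body (76 mm by 85 mm) begins 54 mm behind the grasp point. The pads swing forward as they close: fully open they stand 13 mm farther back than shut.
Start: joints at [-0.223, 0.313, 1.498, -0, 1.331, -0.223], TCP at [525.006, -0.014, 256.294] pointing down, gripper open.
Joint ranges: [-2.94, 2.94], [-0.97, 2.17], [0.19, 2.56], [-1.23, 4.37], [0.02, 3.11], [-2.88, 2.88]. Speed limits (rad/s): [2.39, 2.39, 3.01, 3.14, 3.14, 3.14].

## Interface

Orientations are given as a unit quaternion [w, x, y, z].
In Python, from rig import ctrl, eyes, finish_job gives the robot as it stands.
- The arm moves only by the tool step_arm, never from a script. Its argument "increments" is a list of rows, each an object of numbers: "dx", "dy", "dz": the shift along the tool's x, y, z in units of 25 mm (1.0 is 25 mm); "wx", "wy", "wz": the turn, a rotation vector about the tool's x, y, z in units of 6 degrees (1.0 is 6 degrees). A call has 1 to 5 rows; each row shifts and turns the commanded pose from where the row before left it, along the tool's axes as they then stand; what a row does not reach is not made up. A row lasts 1/10 s, in which the tool goes at most 50 mm and 8.59 degrees, less where a joint would pass 70% of its speed; a pose out of reach is approached as far as the arm can. A call is refused whole if a number of a shift passes 1 or a number of a turn 1, either way. A call with a gripper value outside its range is refused whole. "fingers" is the finger opening in mm, from 0 to 85.4, set as the call begins (left out, the last holds). The fingers move at their own pace and stop on an object; "squeeze" is the grip in N (left out, the last holds). Time passes only in rows, so rows that do not move let the fingers close. It gives the time, the measured TCP pose, the force, the opening and the grip force at its end, in the units of the state.
- ctrl.sense(): the state, without advancing time (a new reading comes with each control period).
- eyes.capture(name): name is "scene" or "side" or "wrist"; returns a dict with "frame" (420x560x3 uint8, blue, green, red), "fx", "fy", "cx", "cy" (pixels), "R" (3x3) and "t" (3): a world point X has camera coordinates R X + t; the wrist camera has in their place "tool_from_camera" (4x4, takes a point from camera to tool coordinates, whose origin is the TCP and whose axes are the flange's). Camera axes: x right, y down, z forward; pixel columns grow to the right and rows downward; lengths in mm; the calibration is good to about 2 mm. A picture is of the moment at which its call begins: read the wrist's pose just before it. There is no depth.
- finish_job(): hands the job in; it is judged then, once.
Trained networks look in the newest picture that a camera, given by its name, has taken for a name from the list of things; names that differ only in an ending like _2 or _b are one class to them, and where a whole thing is asked for, a point or a joint stands for the part that bears it (a point fixed in the world has none). Each returns a list of dicts, best first, with "p" (0 to 1); they miss things now and then, are a little off and sometimes report something else, mostly with a low value. They report only what shows in the picture. A call takes as long as a camera call. They do not tell look-alikes from the thing itself.
- eyes.cut_out(camera, label): "mask" (420x560 bool, what is visible of it).
- eyes.landmark_of(camera, label): "point" ([x, y, z] in mm, in the coordinates of the camera as it stood for that picture, good to about 4 mm: a listed point, or the origin of a listed thing).
The state is a dict: "time_s": time; "joints": joint angles; "dq": joint speeds; "tau": joint torques, N m; "eef_pos": TCP position; "ee_rot": TCP orientation; "force": force on the tool from outside, world axes, zero at the start; "wrist_torque": the same for the moment, N m; "grip_width": opening from 0.0 (shut) to 1.0 (fully open); "grip_force": force on a finger pad.
Only numpy, scipy, OpenCV 4.12 (cv2) and the standard library are available. Lean on these libraries where they do the work, as an engineer would, in place of code of your own. Each camera call takes 0.05 s, during which the arm holds its last target. There are 200 camera calls.

## Working session

There is one attempt and no reset: what is moved stays moved. The work goes in short steps, Python scripts to look and compute and a tool call to move; the robot and the scene stay as the last step left them, time stands still between calls to the robot, and variables do not carry over. Pictures are saved under pics/ and viewed, at most 14 in all, crops included, and the job is handed in when it is done.

Besides the shell and the picture viewer there is one more tool, called after "Request:" by a JSON object that holds its "fn" and its "kwargs", one argument or row to a line. step_arm: Moves the arm, as the interface text tells. Its arguments: {"type":"object","properties":{"increments":{"type":"array"},"fingers":{"type":"number"},"squeeze":{"type":"number"}},"required":["increments"]}

```bash
ls; mkdir -p pics; cat > h.py <<'E'
import numpy as np, cv2
from rig import ctrl, eyes, finish_job
from scipy.spatial.transform import Rotation as Ro
def pose():
    s=ctrl.sense(); q=s["ee_rot"]; return np.array(s["eef_pos"]),Ro.from_quat([q[1],q[2],q[3],q[0]]).as_matrix()
def cap(n):
    p,R=pose(); c=eyes.capture(n)
    if n=="wrist":
        T=np.array(c["tool_from_camera"]); c["Rw"]=R@T[:3,:3]; c["tw"]=R@T[:3,3]+p
    else:
        Rc=np.array(c["R"]); c["Rw"]=Rc.T; c["tw"]=-Rc.T@np.array(c["t"])
    return c
def px(c,X):
    v=c["Rw"].T@(np.array(X)-c["tw"]); return np.array([c["fx"]*v[0]/v[2]+c["cx"],c["fy"]*v[1]/v[2]+c["cy"]]).round(0)
def ray(c,u,v,z):
    d=c["Rw"]@np.array([(u-c["cx"])/c["fx"],(v-c["cy"])/c["fy"],1]); return c["tw"]+d*(z-c["tw"][2])/d[2]
def lm(n,c,l):
    return [(round(r["p"],2),(c["Rw"]@np.array(r["point"])+c["tw"]).round(0).tolist(),px(c,c["Rw"]@np.array(r["point"])+c["tw"]).tolist()) for r in eyes.landmark_of(n,l) if r["p"]>.15]
PARTS=["valve_block","piston","bearing_block","hex_coupling","flange_bush"]
E
python3 - <<'E'
from h import *
for n in ["scene","side"]:
    c=cap(n); cv2.imwrite(f"pics/{n}0.png",c["frame"]); print(n,c["tw"].round(0),c["fx"])
    for l in PARTS+["tote","bay_stop","control_box","lid_hinge","lid_edge","start_top","mug","spray_can","wrench"]: print(l,lm(n,c,l))
print(ctrl.sense())
E
```

```text
pics
scene [  73.  588. 1259.] 449.3882633393568
valve_block [(0.47, [428.0, -106.0, 4.0], [313.0, 205.0])]
piston []
bearing_block [(0.76, [311.0, 168.0, 1.0], [291.0, 289.0]), (0.61, [381.0, 236.0, -4.0], [258.0, 293.0]), (0.57, [367.0, 339.0, 4.0], [239.0, 322.0]), (0.54, [242.0, 282.0, 3.0], [286.0, 334.0])]
hex_coupling [(0.43, [439.0, 10.0, 4.0], [288.0, 228.0])]
flange_bush [(0.48, [428.0, 128.0, 2.0], [268.0, 256.0])]
tote [(0.78, [617.0, 165.0, 41.0], [213.0, 225.0])]
bay_stop []
control_box []
lid_hinge []
lid_edge []
start_top []
mug []
spray_can [(0.79, [459.0, 512.0, -0.0], [172.0, 351.0])]
wrench []
side [ 61. 789. 749.] 391.0292275796904
valve_block [(0.68, [429.0, -108.0, -2.0], [331.0, 222.0])]
piston []
bearing_block [(0.82, [372.0, 341.0, -2.0], [268.0, 335.0]), (0.75, [309.0, 166.0, -2.0], [328.0, 295.0]), (0.69, [245.0, 285.0, 4.0], [330.0, 340.0]), (0.66, [379.0, 244.0, 1.0], [288.0, 304.0])]
hex_coupling [(0.67, [439.0, 8.0, 1.0], [311.0, 241.0])]
flange_bush [(0.85, [424.0, 124.0, 2.0], [296.0, 267.0])]
tote [(0.8, [616.0, 168.0, 38.0], [228.0, 242.0]), (0.18,
[... 685 characters left out ...]
{'time_s': 1.5, 'joints': array([-2.23391990e-01,  3.12893236e-01,  1.49770835e+00,  2.12888116e-06,
        1.33101465e+00, -2.23404782e-01]), 'dq': array([-0.00036502,  0.0001208 ,  0.00087662,  0.00091389,  0.00174208,
       -0.00055906]), 'tau': array([ 2.82913597e-04, -4.12163866e+01, -2.59898418e+01, -1.88626068e-04,
        4.57233773e-04,  2.35011221e-06]), 'eef_pos': array([ 5.24999533e+02, -7.36629243e-03,  2.56294493e+02]), 'ee_rot': array([-1.05287127e-05,  7.07102437e-01,  7.07111125e-01, -5.40841251e-06]), 'force': array([-0.04614966,  0.27351258, -0.42132611]), 'wrist_torque': array([ 0.02220799, -0.05423268, -0.00886643]), 'grip_force': 0.0, 'grip_width': 0.9970551252031407}
```

```bash
python3 - <<'E'
import cv2
a=cv2.imread("pics/side0.png"); cv2.imwrite("pics/a1.png",cv2.resize(a[90:410,150:470],None,fx=1.85,fy=1.85,interpolation=cv2.INTER_CUBIC))
a=cv2.imread("pics/scene0.png"); cv2.imwrite("pics/a2.png",cv2.resize(a[120:400,130:440],None,fx=2,fy=2,interpolation=cv2.INTER_CUBIC))
E
```

```text
(no output)
```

View pics/a1.png

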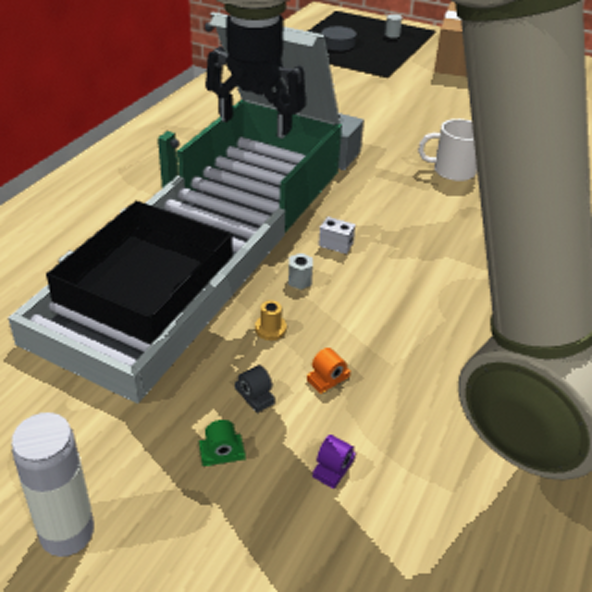

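View pics/a2.png

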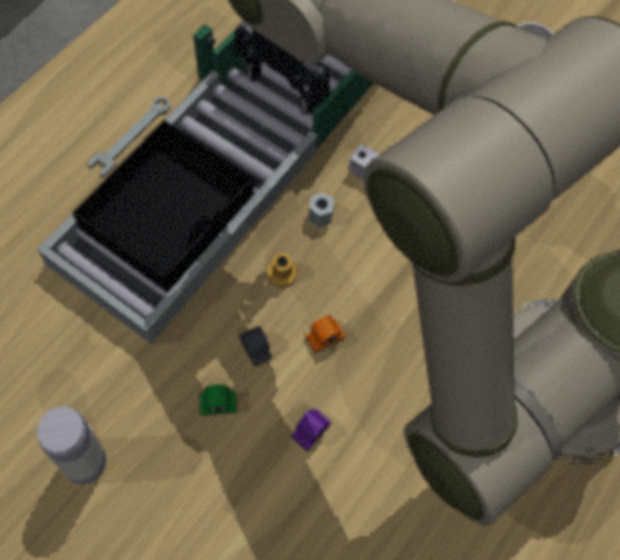

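Request:
{"fn": "step_arm", "kwargs": {
  "increments": [
    {"dx": 0.8,"dy": -0.8,"dz": -0.6},
    {"dx": 0.8,"dy": -0.8,"dz": -0.6},
    {"dx": 0.8,"dy": -0.8,"dz": -0.6},
    {"dx": 0.8,"dy": -0.8,"dz": -0.6},
    {}
  ]
}}

```text
invalid input at $.increments[0]: expected keys dx, dy, dz, wx, wy, wz
```

```bash
cat > look.py <<'E'
from h import *
import sys
c=cap("wrist"); cv2.imwrite(f"pics/{sys.argv[1]}.png",c["frame"])
print(pose()[0].round(0), c["tw"].round(0),c["Rw"].round(2).tolist(),c["fx"])
for l in PARTS:
    print(l,lm("wrist",c,l))
    for r in eyes.cut_out("wrist",l):
        if r["p"]<.3: continue
        m=r["mask"].astype(np.uint8); M=cv2.findContours(m,0,2)[0]
        if not M: continue
        P=max(M,key=cv2.contourArea)[:,0,:]
        W=np.array([ray(c,u,v,40)[:2] for u,v in P],np.float32)
        print("  mask",round(r["p"],2),[round(float(a),0) for t in cv2.minAreaRect(W) for a in np.atleast_1d(t)], c["frame"][r["mask"]].mean(0).round(0))
E
python3 look.py w1
```

```text
[525.   0. 256.] [525.  82. 372.] [[1.0, -0.0, 0.0], [0.0, -0.95, -0.32], [0.0, 0.32, -0.95]] 324.32697237906643
valve_block [(0.57, [431.0, -108.0, -1.0], [203.0, 262.0])]
  mask 0.71 [432.0, -97.0, 58.0, 50.0, 4.0] [146. 148. 152.]
piston []
bearing_block [(0.84, [312.0, 161.0, -5.0], [69.0, 23.0])]
  mask 0.76 [323.0, 150.0, 61.0, 39.0, 0.0] [ 19.  92. 172.]
hex_coupling [(0.77, [437.0, 6.0, -4.0], [201.0, 173.0])]
  mask 0.67 [440.0, 11.0, 50.0, 38.0, 59.0] [138. 150. 150.]
flange_bush [(0.76, [421.0, 127.0, 1.0], [177.0, 59.0]), (0.49, [615.0, 163.0, 38.0], [377.0, 9.0])]
```

View pics/w1.png

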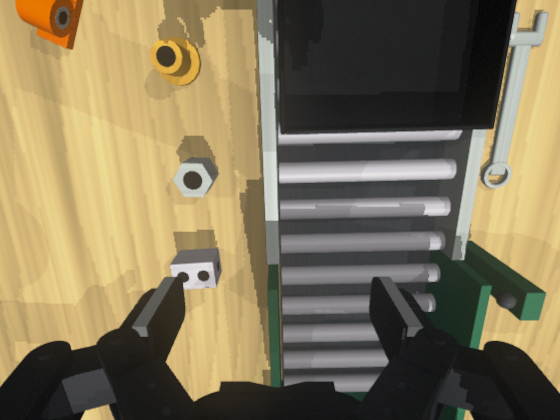

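Request:
{"fn": "step_arm", "kwargs": {
  "increments": [
    {"dx": 1,"dy": -0.8,"dz": -0.6,"wx": 0,"wy": 0,"wz": 0},
    {"dx": 1,"dy": -0.8,"dz": -0.6,"wx": 0,"wy": 0,"wz": 0},
    {"dx": 1,"dy": -0.8,"dz": -0.6,"wx": 0,"wy": 0,"wz": 0},
    {"dx": 1,"dy": -0.8,"dz": -0.6,"wx": 0,"wy": 0,"wz": 0},
    {"dx": 1,"dy": -0.8,"dz": 0,"wx": 0,"wy": 0,"wz": 0}
  ]
}}

```text
time_s: 2.55
eef_pos: [424.6, 125.9, 318.2]
ee_rot: [0.001, 0.707, 0.707, 0.001]
force: [0.6, 0.6, -0.2]
grip_width: 1.0
grip_force: 0.0
```

Request:
{"fn": "step_arm", "kwargs": {
  "increments": [
    {"dx": 0,"dy": 0,"dz": 0,"wx": 0,"wy": 0,"wz": 1},
    {"dx": 0,"dy": 0,"dz": 0,"wx": 0,"wy": 0,"wz": 1},
    {"dx": 0,"dy": 0,"dz": 0,"wx": 0,"wy": 0,"wz": 1},
    {"dx": 0,"dy": 0,"dz": 0,"wx": 0,"wy": 0,"wz": 1},
    {"dx": 0,"dy": 0,"dz": 0,"wx": 0,"wy": 0,"wz": 1}
  ]
}}

```text
time_s: 3.05
eef_pos: [425.0, 125.0, 316.3]
ee_rot: [0.0, 0.867, 0.498, 0.0]
force: [0.3, -0.8, 0.0]
grip_width: 1.003
grip_force: 0.0
```

Request:
{"fn": "step_arm", "kwargs": {
  "increments": [
    {"dx": 0,"dy": 0,"dz": 0,"wx": 0,"wy": 0,"wz": 1},
    {"dx": 0,"dy": 0,"dz": 0,"wx": 0,"wy": 0,"wz": 1},
    {"dx": 0,"dy": 0,"dz": 0,"wx": 0,"wy": 0,"wz": 1},
    {"dx": 0,"dy": 0,"dz": 0,"wx": 0,"wy": 0,"wz": 1},
    {"dx": 0,"dy": 0,"dz": 0,"wx": 0,"wy": 0,"wz": 1}
  ]
}}

```text
time_s: 3.55
eef_pos: [425.0, 125.0, 316.4]
ee_rot: [0.0, 0.966, 0.257, 0.0]
force: [0.1, -0.7, -0.2]
grip_width: 1.002
grip_force: 0.0
```

Request:
{"fn": "step_arm", "kwargs": {
  "increments": [
    {"dx": 0,"dy": 0,"dz": 0,"wx": 0,"wy": 0,"wz": 1},
    {"dx": 0,"dy": 0,"dz": 0,"wx": 0,"wy": 0,"wz": 1},
    {"dx": 0,"dy": 0,"dz": 0,"wx": 0,"wy": 0,"wz": 1},
    {"dx": 0,"dy": 0,"dz": 0,"wx": 0,"wy": 0,"wz": 1},
    {"dx": 0,"dy": 0,"dz": 0,"wx": 0,"wy": 0,"wz": 1}
  ]
}}

```text
time_s: 4.05
eef_pos: [425.0, 125.0, 316.4]
ee_rot: [-0.0, 1.0, -0.002, 0.0]
force: [-0.6, 0.6, 0.0]
grip_width: 0.998
grip_force: 0.0
```

```bash
python3 look.py w2
```

```text
[425. 125. 316.] [507. 124. 433.] [[-0.0, -0.95, -0.32], [-1.0, 0.0, 0.0], [0.0, 0.32, -0.95]] 324.32697237906643
valve_block [(0.94, [431.0, -104.0, -2.0], [447.0, 164.0])]
  mask 0.85 [430.0, -96.0, 56.0, 53.0, 4.0] [104. 105. 109.]
  mask 0.43 [557.0, 73.0, 539.0, 108.0, 90.0] [84. 85. 84.]
piston []
  mask 0.66 [567.0, 170.0, 242.0, 89.0, 90.0] [24. 25. 25.]
  mask 0.32 [391.0, 235.0, 35.0, 51.0, 64.0] [54. 61. 65.]
bearing_block [(0.86, [311.0, 163.0, -3.0], [251.0, 247.0]), (0.7, [374.0, 341.0, -2.0], [122.0, 207.0]), (0.66, [243.0, 287.0, -5.0], [172.0, 287.0]), (0.57, [383.0, 242.0, -3.0], [193.0, 200.0])]
  mask 0.85 [390.0, 235.0, 36.0, 52.0, 66.0] [55. 63. 66.]
  mask 0.6 [374.0, 330.0, 48.0, 54.0, 43.0] [32. 70. 42.]
  mask 0.58 [318.0, 165.0, 50.0, 48.0, 66.0] [ 22.  79. 145.]
hex_coupling [(0.97, [437.0, 9.0, -2.0], [363.0, 160.0])]
  mask 0.62 [439.0, 13.0, 51.0, 36.0, 60.0] [ 94. 102. 102.]
flange_bush [(0.69, [418.0, 126.0, -2.0], [276.0, 175.0])]
  mask 0.67 [430.0, 124.0, 42.0, 42.0, 27.0] [ 44. 101. 131.]
```

View pics/w2.png

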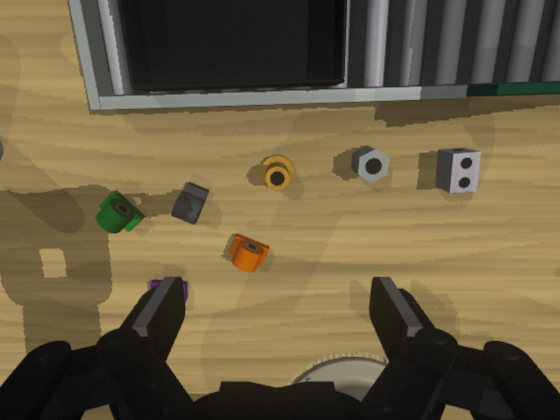

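```bash
python3 - <<'E'
import cv2
a=cv2.imread("pics/w2.png"); cv2.imwrite("pics/w2c.png",cv2.resize(a[130:270,140:300],None,fx=4,fy=4,interpolation=cv2.INTER_CUBIC))
from h import *
c=dict(fx=324.327,fy=324.327,cx=280,cy=210); k=eyes.capture("wrist"); print(k["cx"],k["cy"],k["fy"])
c=cap("wrist")
print("bush",ray(c,278,178,44),"hex",ray(c,373,166,40))
for n,u,v in [("vb",451,149),("vb",479,150),("vb",476,192),("vb",449,193)]: print(n,ray(c,u,v,40).round(0))
for u,v in [(95,108),(320,101),(560,94)]: print("rail",ray(c,u,v,54).round(1))
E
```

```text
276.8114513857361 214.12145414557042 324.32697237906643
bush [423.34629277 123.18014825  44.        ] hex [437.34902997   7.69471642  40.        ]
vb [458. -84.  40.]
vb [ 457. -117.   40.]
vb [ 405. -124.   40.]
vb [404. -90.  40.]
rail [504.3 326.2  54. ]
rail [511.8  77.1  54. ]
rail [ 519.1 -185.5   54. ]
```

View pics/w2c.png

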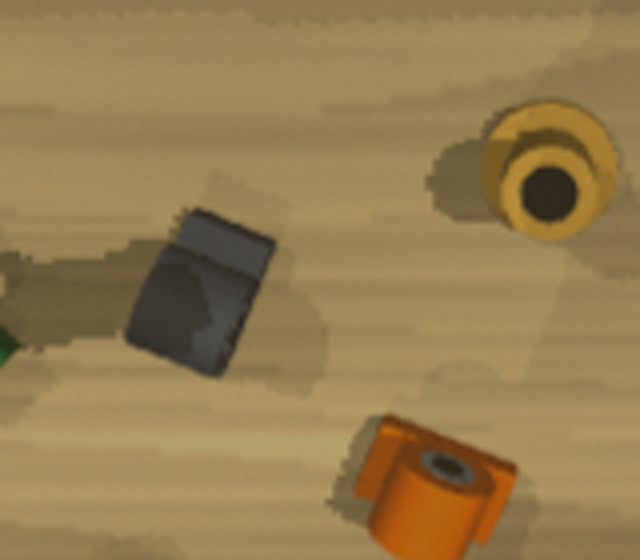

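Request:
{"fn": "step_arm", "kwargs": {
  "increments": [
    {"dx": 0,"dy": 0,"dz": 1,"wx": 0,"wy": 0,"wz": 0},
    {"dx": 0,"dy": 0,"dz": 1,"wx": 0,"wy": 0,"wz": 0},
    {"dx": 0,"dy": 0,"dz": 1,"wx": 0,"wy": 0,"wz": 0},
    {"dx": 0,"dy": 0,"dz": 1,"wx": 0,"wy": 0,"wz": 0},
    {"dx": 0,"dy": 0,"dz": 1,"wx": 0,"wy": 0,"wz": 0}
  ]
}}

```text
time_s: 5.2
eef_pos: [425.0, 125.0, 190.4]
ee_rot: [-0.0, 1.0, 0.0, 0.0]
force: [0.2, -0.0, 0.4]
grip_width: 1.001
grip_force: 0.0
```

Request:
{"fn": "step_arm", "kwargs": {
  "increments": [
    {"dx": -0.08,"dy": 0,"dz": 1,"wx": 0,"wy": 0,"wz": 0},
    {"dx": 0,"dy": 0,"dz": 1,"wx": 0,"wy": 0,"wz": 0},
    {"dx": 0,"dy": 0,"dz": 1,"wx": 0,"wy": 0,"wz": 0},
    {"dx": 0,"dy": 0,"dz": 1,"wx": 0,"wy": 0,"wz": 0},
    {"dx": 0,"dy": 0,"dz": 1,"wx": 0,"wy": 0,"wz": 0}
  ]
}}

```text
time_s: 5.7
eef_pos: [423.1, 125.0, 65.4]
ee_rot: [-0.0, 1.0, 0.0, 0.0]
force: [-0.1, 0.0, -0.5]
grip_width: 0.998
grip_force: 0.0
```

Request:
{"fn": "step_arm", "kwargs": {
  "increments": [
    {"dx": 0,"dy": 0,"dz": 0.6,"wx": 0,"wy": 0,"wz": 0},
    {"dx": 0,"dy": 0,"dz": 0.44,"wx": 0,"wy": 0,"wz": 0},
    {"dx": 0,"dy": 0,"dz": 0,"wx": 0,"wy": 0,"wz": 0}
  ]
}}

```text
time_s: 6.0
eef_pos: [422.6, 125.0, 39.4]
ee_rot: [0.0, 1.0, 0.0, -0.001]
force: [-0.2, -0.4, 0.2]
grip_width: 0.996
grip_force: 0.0
```

Request:
{"fn": "step_arm", "kwargs": {
  "increments": [
    {"dx": 0,"dy": 0,"dz": 0,"wx": 0,"wy": 0,"wz": 0},
    {"dx": 0,"dy": 0,"dz": 0,"wx": 0,"wy": 0,"wz": 0},
    {"dx": 0,"dy": 0,"dz": 0,"wx": 0,"wy": 0,"wz": 0},
    {"dx": 0,"dy": 0,"dz": 0,"wx": 0,"wy": 0,"wz": 0},
    {"dx": 0,"dy": 0,"dz": 0,"wx": 0,"wy": 0,"wz": 0}
  ],
  "fingers": 0,
  "squeeze": 60
}}

```text
time_s: 6.5
eef_pos: [423.3, 125.0, 41.0]
ee_rot: [0.0, 1.0, 0.0, 0.0]
force: [-1.9, -1.0, 7.0]
grip_width: 0.333
grip_force: 58.7
```

Request:
{"fn": "step_arm", "kwargs": {
  "increments": [
    {"dx": 0,"dy": 0,"dz": -1,"wx": 0,"wy": 0,"wz": 0},
    {"dx": 0,"dy": 0,"dz": -1,"wx": 0,"wy": 0,"wz": 0},
    {"dx": 0,"dy": 0,"dz": -1,"wx": 0,"wy": 0,"wz": 0},
    {"dx": 0,"dy": 0,"dz": -1,"wx": 0,"wy": 0,"wz": 0},
    {"dx": 1,"dy": 0.36,"dz": -1,"wx": 0,"wy": 0,"wz": 0}
  ]
}}

```text
time_s: 7.0
eef_pos: [446.3, 116.7, 166.4]
ee_rot: [-0.0, 1.0, 0.001, -0.001]
force: [1.3, 1.2, -1.7]
grip_width: 0.329
grip_force: 59.3
```

Request:
{"fn": "step_arm", "kwargs": {
  "increments": [
    {"dx": 1,"dy": 0,"dz": 0,"wx": 0,"wy": 0,"wz": 0},
    {"dx": 1,"dy": 0,"dz": 0,"wx": 0,"wy": 0,"wz": 0},
    {"dx": 1,"dy": 0,"dz": 0,"wx": 0,"wy": 0,"wz": 0},
    {"dx": 1,"dy": 0,"dz": 0,"wx": 0,"wy": 0,"wz": 0},
    {"dx": 1,"dy": 0,"dz": 0,"wx": 0,"wy": 0,"wz": 0}
  ]
}}

```text
time_s: 7.5
eef_pos: [573.8, 116.0, 165.2]
ee_rot: [-0.0, 1.0, 0.0, -0.0]
force: [0.2, 0.1, -0.6]
grip_width: 0.332
grip_force: 59.3
```

```bash
python3 - <<'E'
from h import *
print(pose()[0],ctrl.sense()["grip_width"],ctrl.sense()["grip_force"])
c=cap("side");cv2.imwrite("pics/s1.png",c["frame"])
for l in PARTS+["tote","lid_hinge","lid_edge","start_top","control_box","bay_stop"]: print(l,lm("side",c,l))
E
```

```text
[573.80664018 115.98447181 165.20757314] 0.3323935761332886 59.308785796165466
valve_block [(0.3, [378.0, 240.0, 0.0], [289.0, 303.0])]
piston [(0.42, [575.0, 115.0, 126.0], [249.0, 211.0]), (0.18, [629.0, -298.0, 105.0], [305.0, 151.0])]
bearing_block [(0.72, [245.0, 285.0, 3.0], [330.0, 340.0]), (0.65, [309.0, 163.0, -4.0], [328.0, 295.0]), (0.65, [368.0, 339.0, 0.0], [270.0, 335.0])]
hex_coupling [(0.72, [439.0, 6.0, 2.0], [311.0, 240.0])]
flange_bush [(0.6, [576.0, 115.0, 124.0], [249.0, 211.0])]
tote [(0.63, [615.0, 171.0, 41.0], [227.0, 242.0])]
lid_hinge [(0.57, [630.0, -299.0, 105.0], [305.0, 151.0])]
lid_edge [(0.53, [629.0, -302.0, 104.0], [305.0, 151.0])]
start_top []
control_box [(0.9, [575.0, -366.0, 71.0], [327.0, 155.0]), (0.28, [577.0, 114.0, 125.0], [249.0, 211.0])]
bay_stop []
```

Request:
{"fn": "step_arm", "kwargs": {
  "increments": [
    {"dx": -0.06,"dy": 0,"dz": 1,"wx": 0,"wy": 0,"wz": 0},
    {"dx": 0,"dy": 0,"dz": 1,"wx": 0,"wy": 0,"wz": 0},
    {"dx": 0,"dy": 0,"dz": 0.8,"wx": 0,"wy": 0,"wz": 0},
    {"dx": 0,"dy": 0,"dz": 0.4,"wx": 0,"wy": 0,"wz": 0},
    {"dx": 0,"dy": 0,"dz": 0,"wx": 0,"wy": 0,"wz": 0}
  ]
}}

```text
time_s: 8.6
eef_pos: [571.6, 116.0, 85.9]
ee_rot: [0.0, 1.0, 0.0, 0.0]
force: [0.5, 0.8, -0.8]
grip_width: 0.329
grip_force: 59.3
```

Request:
{"fn": "step_arm", "kwargs": {
  "increments": [
    {"dx": 0,"dy": 0,"dz": 0,"wx": 0,"wy": 0,"wz": 0},
    {"dx": 0,"dy": 0,"dz": 0,"wx": 0,"wy": 0,"wz": 0},
    {"dx": 0,"dy": 0,"dz": 0,"wx": 0,"wy": 0,"wz": 0}
  ],
  "fingers": 55
}}

```text
time_s: 8.9
eef_pos: [571.6, 116.0, 85.6]
ee_rot: [-0.0, 1.0, 0.0, 0.0]
force: [-0.5, 0.4, -0.0]
grip_width: 0.647
grip_force: 0.0
```

Request:
{"fn": "step_arm", "kwargs": {
  "increments": [
    {"dx": 0,"dy": 0,"dz": -1,"wx": 0,"wy": 0,"wz": 0},
    {"dx": 0,"dy": 0,"dz": -1,"wx": 0,"wy": 0,"wz": 0},
    {"dx": 0,"dy": 0,"dz": -1,"wx": 0,"wy": 0,"wz": 0},
    {"dx": -1,"dy": 1,"dz": -1,"wx": 0,"wy": 0,"wz": 0},
    {"dx": -1,"dy": 1,"dz": -1,"wx": 0,"wy": 0,"wz": 0}
  ]
}}

```text
time_s: 9.4
eef_pos: [520.8, 65.7, 211.1]
ee_rot: [0.0, 1.0, 0.001, 0.0]
force: [-0.1, -0.3, 0.9]
grip_width: 0.648
grip_force: 0.0
```

Request:
{"fn": "step_arm", "kwargs": {
  "increments": [
    {"dx": -1,"dy": 1,"dz": -1,"wx": 0,"wy": 0,"wz": 0},
    {"dx": -1,"dy": 1,"dz": -1,"wx": 0,"wy": 0,"wz": 0},
    {"dx": -1,"dy": 0.3,"dz": 0,"wx": 0,"wy": 0,"wz": 0},
    {"dx": -0.4,"dy": 0,"dz": 0,"wx": 0,"wy": 0,"wz": 0},
    {"dx": 0,"dy": 0,"dz": 0,"wx": 0,"wy": 0,"wz": 0}
  ],
  "fingers": 80
}}

```text
time_s: 9.9
eef_pos: [436.0, 8.7, 260.4]
ee_rot: [-0.0, 1.0, -0.0, 0.0]
force: [0.2, 0.4, -0.2]
grip_width: 0.936
grip_force: 0.0
```

```bash
python3 look.py w3; python3 - <<'E'
from h import *
c=cap("side")
for l in ["hex_coupling","flange_bush","tote","bearing_block","valve_block"]: print(l,lm("side",c,l))
E
```

```text
[437.   9. 260.] [518.   9. 377.] [[-0.0, -0.95, -0.32], [-1.0, 0.0, -0.0], [0.0, 0.32, -0.95]] 324.32697237906643
valve_block [(0.79, [433.0, -105.0, -3.0], [372.0, 181.0])]
  mask 0.94 [431.0, -101.0, 57.0, 42.0, 5.0] [114. 115. 119.]
piston []
bearing_block [(0.91, [240.0, 290.0, -4.0], [73.0, 317.0]), (0.83, [375.0, 338.0, -2.0], [13.0, 227.0]), (0.79, [311.0, 163.0, -0.0], [158.0, 273.0]), (0.78, [383.0, 243.0, -5.0], [88.0, 220.0])]
  mask 0.94 [394.0, 228.0, 46.0, 60.0, 64.0] [39. 45. 48.]
  mask 0.76 [378.0, 300.0, 36.0, 59.0, 75.0] [23. 50. 26.]
  mask 0.73 [259.0, 267.0, 61.0, 54.0, 86.0] [62. 29. 53.]
  mask 0.59 [327.0, 161.0, 41.0, 64.0, 43.0] [ 18.  72. 135.]
hex_coupling [(0.78, [436.0, 8.0, -1.0], [277.0, 178.0])]
flange_bush [(0.91, [570.0, 122.0, 43.0], [154.0, 47.0])]
  mask 0.86 [573.0, 122.0, 55.0, 47.0, 90.0] [ 38.  93. 121.]
hex_coupling [(0.48, [440.0, 7.0, 2.0], [311.0, 240.0])]
flange_bush [(0.7, [573.0, 116.0, 46.0], [251.0, 234.0])]
tote [(0.73, [616.0, 165.0, 40.0], [228.0, 241.0]), (0.31, [629.0, -298.0, 105.0], [305.0, 151.0])]
bearing_block [(0.88, [310.0, 164.0, -0.0], [328.0, 294.0]), (0.79, [370.0, 339.0, 0.0], [270.0, 334.0]), (0.77, [377.0, 238.0, 2.0], [290.0, 302.0]), (0.59, [243.0, 290.0, 5.0], [330.0, 342.0])]
valve_block []
```

View pics/w3.png

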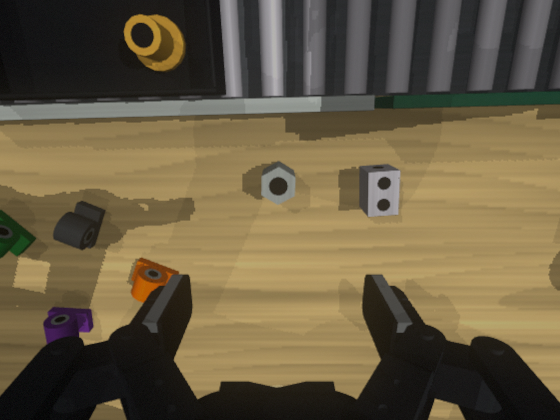

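Request:
{"fn": "step_arm", "kwargs": {
  "increments": [
    {"dx": 0,"dy": 0,"dz": 1,"wx": 0,"wy": 0,"wz": 0},
    {"dx": 0,"dy": 0,"dz": 1,"wx": 0,"wy": 0,"wz": 0},
    {"dx": 0,"dy": 0,"dz": 1,"wx": 0,"wy": 0,"wz": 0},
    {"dx": 0,"dy": 0,"dz": 1,"wx": 0,"wy": 0,"wz": 0},
    {"dx": 0,"dy": 0,"dz": 1,"wx": 0,"wy": 0,"wz": 0}
  ]
}}

```text
time_s: 11.25
eef_pos: [436.5, 8.5, 134.5]
ee_rot: [0.0, 1.0, -0.0, 0.0]
force: [-0.0, -0.6, 0.7]
grip_width: 0.936
grip_force: 0.0
```

Request:
{"fn": "step_arm", "kwargs": {
  "increments": [
    {"dx": 0,"dy": 0,"dz": 1,"wx": 0,"wy": 0,"wz": 0},
    {"dx": 0,"dy": 0,"dz": 1,"wx": 0,"wy": 0,"wz": 0},
    {"dx": 0,"dy": 0,"dz": 1,"wx": 0,"wy": 0,"wz": 0},
    {"dx": 0,"dy": 0,"dz": 0.7,"wx": 0,"wy": 0,"wz": 0},
    {"dx": 0,"dy": 0,"dz": 0.44,"wx": 0,"wy": 0,"wz": 0}
  ]
}}

```text
time_s: 11.75
eef_pos: [436.1, 8.6, 30.7]
ee_rot: [-0.0, 1.0, -0.0, -0.001]
force: [0.1, -0.1, 0.5]
grip_width: 0.932
grip_force: 0.0
```

Request:
{"fn": "step_arm", "kwargs": {
  "increments": [
    {"dx": 0,"dy": 0,"dz": 0,"wx": 0,"wy": 0,"wz": 0},
    {"dx": 0,"dy": 0,"dz": 0,"wx": 0,"wy": 0,"wz": 0},
    {"dx": 0,"dy": 0,"dz": 0,"wx": 0,"wy": 0,"wz": 0},
    {"dx": 0,"dy": 0,"dz": 0,"wx": 0,"wy": 0,"wz": 0},
    {"dx": 0,"dy": 0,"dz": 0,"wx": 0,"wy": 0,"wz": 0}
  ],
  "fingers": 0
}}

```text
time_s: 12.25
eef_pos: [437.2, 8.4, 32.8]
ee_rot: [0.0, 1.0, 0.0, 0.001]
force: [-0.8, 1.0, 7.3]
grip_width: 0.408
grip_force: 60.3
```

Request:
{"fn": "step_arm", "kwargs": {
  "increments": [
    {"dx": 0,"dy": 0,"dz": -1,"wx": 0,"wy": 0,"wz": 0},
    {"dx": 0,"dy": 0,"dz": -1,"wx": 0,"wy": 0,"wz": 0},
    {"dx": 0,"dy": 0,"dz": -1,"wx": 0,"wy": 0,"wz": 0},
    {"dx": 1,"dy": -0.3,"dz": -1,"wx": 0,"wy": 0,"wz": 0},
    {"dx": 1,"dy": -1,"dz": -1,"wx": 0,"wy": 0,"wz": 0}
  ]
}}

```text
time_s: 12.75
eef_pos: [487.2, 40.3, 158.7]
ee_rot: [0.0, 1.0, -0.001, 0.001]
force: [1.4, -0.3, -1.7]
grip_width: 0.411
grip_force: 60.1
```

Request:
{"fn": "step_arm", "kwargs": {
  "increments": [
    {"dx": 1,"dy": -1,"dz": 0,"wx": 0,"wy": 0,"wz": 0},
    {"dx": 1,"dy": -1,"dz": 0,"wx": 0,"wy": 0,"wz": 0},
    {"dx": 1,"dy": -1,"dz": 0,"wx": 0,"wy": 0,"wz": 0},
    {"dx": 1,"dy": 0,"dz": 0,"wx": 0,"wy": 0,"wz": 0},
    {"dx": 1,"dy": 0,"dz": 0,"wx": 0,"wy": 0,"wz": 0}
  ]
}}

```text
time_s: 13.25
eef_pos: [612.2, 116.9, 157.1]
ee_rot: [0.0, 1.0, 0.001, 0.0]
force: [0.1, -0.8, -1.4]
grip_width: 0.413
grip_force: 60.2
```

Request:
{"fn": "step_arm", "kwargs": {
  "increments": [
    {"dx": 1,"dy": 0,"dz": 0,"wx": 0,"wy": 0,"wz": 0},
    {"dx": 1,"dy": 0,"dz": 0,"wx": 0,"wy": 0,"wz": 0},
    {"dx": 0,"dy": 0,"dz": 1,"wx": 0,"wy": 0,"wz": 0},
    {"dx": 0,"dy": 0,"dz": 1,"wx": 0,"wy": 0,"wz": 0},
    {"dx": 0,"dy": 0,"dz": 0.8,"wx": 0,"wy": 0,"wz": 0}
  ]
}}

```text
time_s: 13.75
eef_pos: [661.0, 116.0, 85.5]
ee_rot: [-0.0, 1.0, 0.0, -0.001]
force: [0.2, 0.4, -1.5]
grip_width: 0.411
grip_force: 60.2
```

Request:
{"fn": "step_arm", "kwargs": {
  "increments": [
    {"dx": 0,"dy": 0,"dz": 0.4,"wx": 0,"wy": 0,"wz": 0},
    {"dx": 0,"dy": 0,"dz": 0,"wx": 0,"wy": 0,"wz": 0}
  ]
}}

```text
time_s: 13.95
eef_pos: [661.7, 116.0, 77.7]
ee_rot: [0.0, 1.0, 0.0, 0.0]
force: [1.1, 0.5, -1.1]
grip_width: 0.413
grip_force: 59.9
```

Request:
{"fn": "step_arm", "kwargs": {
  "increments": [
    {"dx": 0,"dy": 0,"dz": 0,"wx": 0,"wy": 0,"wz": 0},
    {"dx": 0,"dy": 0,"dz": 0,"wx": 0,"wy": 0,"wz": 0},
    {"dx": 0,"dy": 0,"dz": 0,"wx": 0,"wy": 0,"wz": 0}
  ],
  "fingers": 60
}}

```text
time_s: 14.25
eef_pos: [661.6, 116.0, 77.2]
ee_rot: [-0.0, 1.0, -0.0, 0.0]
force: [0.2, -0.0, -0.0]
grip_width: 0.709
grip_force: 0.0
```

Request:
{"fn": "step_arm", "kwargs": {
  "increments": [
    {"dx": 0,"dy": 0,"dz": -1,"wx": 0,"wy": 0,"wz": 0},
    {"dx": 0,"dy": 0,"dz": -1,"wx": 0,"wy": 0,"wz": 0},
    {"dx": 0,"dy": 0,"dz": -1,"wx": 0,"wy": 0,"wz": 0},
    {"dx": -1,"dy": 0.5,"dz": -1,"wx": 0,"wy": 0,"wz": 0},
    {"dx": -1,"dy": 1,"dz": -1,"wx": 0,"wy": 0,"wz": 0}
  ]
}}

```text
time_s: 14.75
eef_pos: [610.7, 79.2, 202.5]
ee_rot: [-0.0, 1.0, 0.001, 0.0]
force: [0.4, -0.5, 1.1]
grip_width: 0.7
grip_force: 0.0
```

Request:
{"fn": "step_arm", "kwargs": {
  "increments": [
    {"dx": -1,"dy": 1,"dz": 0,"wx": 0,"wy": 0,"wz": 0},
    {"dx": -1,"dy": 1,"dz": 0,"wx": 0,"wy": 0,"wz": 0},
    {"dx": -1,"dy": 1,"dz": 0,"wx": 0,"wy": 0,"wz": 0},
    {"dx": -1,"dy": 1,"dz": 0,"wx": 0,"wy": 0,"wz": 0},
    {"dx": -1,"dy": 1,"dz": 0,"wx": 0,"wy": 0,"wz": 0}
  ],
  "fingers": 80
}}

```text
time_s: 15.25
eef_pos: [485.4, -47.3, 202.1]
ee_rot: [0.0, 1.0, 0.0, 0.0]
force: [0.3, -0.6, 0.5]
grip_width: 0.936
grip_force: 0.0
```

Request:
{"fn": "step_arm", "kwargs": {
  "increments": [
    {"dx": -1,"dy": 1,"dz": 0,"wx": 0,"wy": 0,"wz": 0},
    {"dx": -1,"dy": 1,"dz": 0,"wx": 0,"wy": 0,"wz": 0},
    {"dx": -0.1,"dy": 0.4,"dz": 0,"wx": 0,"wy": 0,"wz": 0},
    {"dx": 0,"dy": 0,"dz": 0,"wx": 0,"wy": 0,"wz": -1},
    {"dx": 0,"dy": 0,"dz": 0,"wx": 0,"wy": 0,"wz": 0}
  ]
}}

```text
time_s: 15.75
eef_pos: [434.3, -106.7, 202.1]
ee_rot: [0.0, 0.999, 0.053, 0.0]
force: [1.2, -0.1, -0.5]
grip_width: 0.934
grip_force: 0.0
```

```bash
python3 look.py w4
```

```text
[ 434. -106.  202.] [516. -98. 318.] [[0.1, -0.94, -0.31], [-0.99, -0.1, -0.03], [0.0, 0.32, -0.95]] 324.32697237906643
valve_block [(0.86, [429.0, -106.0, -3.0], [275.0, 195.0])]
  mask 0.92 [432.0, -106.0, 57.0, 34.0, 5.0] [123. 123. 128.]
piston []
bearing_block [(0.56, [312.0, 166.0, -3.0], [21.0, 272.0])]
  mask 0.72 [322.0, 131.0, 42.0, 64.0, 81.0] [ 9. 42. 82.]
hex_coupling []
flange_bush []
  mask 0.91 [559.0, 107.0, 15.0, 24.0, 81.0] [ 29.  79. 106.]
```

View pics/w4.png

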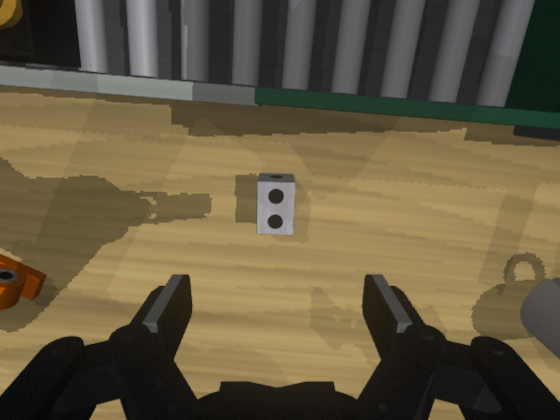

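Request:
{"fn": "step_arm", "kwargs": {
  "increments": [
    {"dx": -0.1,"dy": 0,"dz": 1,"wx": 0,"wy": 0,"wz": 0},
    {"dx": 0,"dy": 0,"dz": 1,"wx": 0,"wy": 0,"wz": 0},
    {"dx": 0,"dy": 0,"dz": 1,"wx": 0,"wy": 0,"wz": 0},
    {"dx": 0,"dy": 0,"dz": 1,"wx": 0,"wy": 0,"wz": 0},
    {"dx": 0,"dy": 0,"dz": 1,"wx": 0,"wy": 0,"wz": 0}
  ]
}}

```text
time_s: 16.8
eef_pos: [431.5, -106.8, 75.9]
ee_rot: [0.0, 0.999, 0.052, 0.0]
force: [0.6, 0.2, 0.5]
grip_width: 0.934
grip_force: 0.0
```

Request:
{"fn": "step_arm", "kwargs": {
  "increments": [
    {"dx": 0,"dy": 0,"dz": 1,"wx": 0,"wy": 0,"wz": 0},
    {"dx": 0,"dy": 0,"dz": 0.5,"wx": 0,"wy": 0,"wz": 0},
    {"dx": 0,"dy": 0,"dz": 0.3,"wx": 0,"wy": 0,"wz": 0}
  ]
}}

```text
time_s: 17.1
eef_pos: [431.2, -106.6, 30.8]
ee_rot: [-0.0, 0.999, 0.052, -0.001]
force: [0.5, -0.3, 0.4]
grip_width: 0.937
grip_force: 0.0
```

Request:
{"fn": "step_arm", "kwargs": {
  "increments": [
    {"dx": 0,"dy": 0,"dz": 0,"wx": 0,"wy": 0,"wz": 0},
    {"dx": 0,"dy": 0,"dz": 0,"wx": 0,"wy": 0,"wz": 0},
    {"dx": 0,"dy": 0,"dz": 0,"wx": 0,"wy": 0,"wz": 0},
    {"dx": 0,"dy": 0,"dz": 0,"wx": 0,"wy": 0,"wz": 0},
    {"dx": 0,"dy": 0,"dz": 0,"wx": 0,"wy": 0,"wz": 0}
  ],
  "fingers": 0
}}

```text
time_s: 17.6
eef_pos: [432.1, -107.0, 32.7]
ee_rot: [0.0, 0.999, 0.052, 0.001]
force: [-0.5, 0.1, 6.9]
grip_width: 0.39
grip_force: 60.1
```

Request:
{"fn": "step_arm", "kwargs": {
  "increments": [
    {"dx": 0,"dy": 0,"dz": -1,"wx": 0,"wy": 0,"wz": 0},
    {"dx": 0,"dy": 0,"dz": -1,"wx": 0,"wy": 0,"wz": 0},
    {"dx": 0,"dy": 0,"dz": -1,"wx": 0,"wy": 0,"wz": 0},
    {"dx": 0,"dy": 0,"dz": -1,"wx": 0,"wy": 0,"wz": 0},
    {"dx": 0,"dy": 0,"dz": -1,"wx": 0,"wy": 0,"wz": 1}
  ]
}}

```text
time_s: 18.1
eef_pos: [431.4, -106.7, 158.2]
ee_rot: [0.0, 1.0, -0.001, 0.0]
force: [-0.1, -0.1, -0.9]
grip_width: 0.391
grip_force: 59.5
```

Request:
{"fn": "step_arm", "kwargs": {
  "increments": [
    {"dx": 0,"dy": -1,"dz": 0,"wx": 0,"wy": 0,"wz": 0},
    {"dx": 0,"dy": -1,"dz": 0,"wx": 0,"wy": 0,"wz": 0},
    {"dx": 0.5,"dy": -1,"dz": 0,"wx": 0,"wy": 0,"wz": 0},
    {"dx": 1,"dy": -1,"dz": 0,"wx": 0,"wy": 0,"wz": 0},
    {"dx": 1,"dy": -1,"dz": 0,"wx": 0,"wy": 0,"wz": 0}
  ]
}}

```text
time_s: 18.6
eef_pos: [494.6, 19.4, 157.3]
ee_rot: [0.0, 1.0, -0.0, 0.0]
force: [0.9, -0.8, -0.5]
grip_width: 0.391
grip_force: 59.7
```

Request:
{"fn": "step_arm", "kwargs": {
  "increments": [
    {"dx": 1,"dy": -1,"dz": 0,"wx": 0,"wy": 0,"wz": 0},
    {"dx": 1,"dy": -1,"dz": 0,"wx": 0,"wy": 0,"wz": 0},
    {"dx": 1,"dy": -1,"dz": 0,"wx": 0,"wy": 0,"wz": 0},
    {"dx": 1,"dy": -1,"dz": 0,"wx": 0,"wy": 0,"wz": 0},
    {"dx": 1,"dy": -1,"dz": 0,"wx": 0,"wy": 0,"wz": 0}
  ]
}}

```text
time_s: 19.1
eef_pos: [619.7, 144.4, 157.0]
ee_rot: [0.0, 1.0, 0.0, 0.0]
force: [0.5, -0.1, -1.0]
grip_width: 0.389
grip_force: 59.7
```

Request:
{"fn": "step_arm", "kwargs": {
  "increments": [
    {"dx": 1,"dy": -1,"dz": 0,"wx": 0,"wy": 0,"wz": 0},
    {"dx": 0.6,"dy": -1,"dz": 0,"wx": 0,"wy": 0,"wz": 0},
    {"dx": 0,"dy": -0.9,"dz": 0,"wx": 0,"wy": 0,"wz": 0},
    {"dx": 0,"dy": 0,"dz": 1,"wx": 0,"wy": 0,"wz": 0},
    {"dx": 0,"dy": 0,"dz": 1,"wx": 0,"wy": 0,"wz": 0}
  ]
}}

```text
time_s: 19.6
eef_pos: [659.1, 216.6, 106.7]
ee_rot: [-0.0, 1.0, 0.001, 0.001]
force: [0.5, 0.6, -1.9]
grip_width: 0.39
grip_force: 59.7
```

Request:
{"fn": "step_arm", "kwargs": {
  "increments": [
    {"dx": 0,"dy": 0,"dz": 0.8,"wx": 0,"wy": 0,"wz": 0},
    {"dx": 0,"dy": 0,"dz": 0.4,"wx": 0,"wy": 0,"wz": 0},
    {"dx": 0,"dy": 0,"dz": 0,"wx": 0,"wy": 0,"wz": 0}
  ]
}}

```text
time_s: 19.9
eef_pos: [659.0, 215.9, 77.7]
ee_rot: [-0.0, 1.0, 0.0, 0.0]
force: [-0.1, -0.8, -2.0]
grip_width: 0.389
grip_force: 59.9
```

Request:
{"fn": "step_arm", "kwargs": {
  "increments": [
    {"dx": 0,"dy": 0,"dz": 0,"wx": 0,"wy": 0,"wz": 0},
    {"dx": 0,"dy": 0,"dz": 0,"wx": 0,"wy": 0,"wz": 0},
    {"dx": 0,"dy": 0,"dz": 0,"wx": 0,"wy": 0,"wz": 0}
  ],
  "fingers": 60
}}

```text
time_s: 20.2
eef_pos: [659.2, 215.7, 77.1]
ee_rot: [-0.0, 1.0, -0.0, 0.0]
force: [-1.0, 0.6, -0.2]
grip_width: 0.704
grip_force: 0.0
```

Request:
{"fn": "step_arm", "kwargs": {
  "increments": [
    {"dx": 0,"dy": 0,"dz": -1,"wx": 0,"wy": 0,"wz": 0},
    {"dx": 0,"dy": 0,"dz": -1,"wx": 0,"wy": 0,"wz": 0},
    {"dx": 0,"dy": 0,"dz": -1,"wx": 0,"wy": 0,"wz": 0},
    {"dx": -1,"dy": 0,"dz": -1,"wx": 0,"wy": 0,"wz": 0},
    {"dx": -1,"dy": 0,"dz": -1,"wx": 0,"wy": 0,"wz": 0}
  ]
}}

```text
time_s: 20.7
eef_pos: [608.4, 215.5, 202.5]
ee_rot: [-0.0, 1.0, -0.0, -0.0]
force: [0.4, 0.9, 1.1]
grip_width: 0.701
grip_force: 0.0
```

Request:
{"fn": "step_arm", "kwargs": {
  "increments": [
    {"dx": -1,"dy": -1,"dz": 0,"wx": 0,"wy": 0,"wz": 0},
    {"dx": -1,"dy": 0,"dz": 0,"wx": 0,"wy": 0,"wz": 0},
    {"dx": -1,"dy": 0,"dz": 0,"wx": 0,"wy": 0,"wz": 0},
    {"dx": -1,"dy": 0,"dz": 0,"wx": 0,"wy": 0,"wz": 0},
    {"dx": -1,"dy": 0,"dz": 0,"wx": 0,"wy": 0,"wz": 0}
  ],
  "fingers": 80
}}

```text
time_s: 21.2
eef_pos: [483.0, 240.7, 202.0]
ee_rot: [-0.0, 1.0, 0.0, 0.0]
force: [1.0, 0.2, 0.3]
grip_width: 0.936
grip_force: 0.0
```

Request:
{"fn": "step_arm", "kwargs": {
  "increments": [
    {"dx": -1,"dy": 0,"dz": 0,"wx": 0,"wy": 0,"wz": 0},
    {"dx": -1,"dy": 0,"dz": 0,"wx": 0,"wy": 0,"wz": 0},
    {"dx": -1,"dy": 0,"dz": 0,"wx": 0,"wy": 0,"wz": 0},
    {"dx": -1,"dy": 0,"dz": 0,"wx": 0,"wy": 0,"wz": 1},
    {"dx": 0,"dy": 0,"dz": 0,"wx": 0,"wy": 0,"wz": 1}
  ]
}}

```text
time_s: 21.7
eef_pos: [381.8, 240.9, 202.1]
ee_rot: [-0.0, 0.994, -0.106, -0.0]
force: [0.1, -0.2, -0.7]
grip_width: 0.937
grip_force: 0.0
```

Request:
{"fn": "step_arm", "kwargs": {
  "increments": [
    {"dx": 0,"dy": 0,"dz": 0,"wx": 0,"wy": 0,"wz": 1},
    {"dx": 0,"dy": 0,"dz": 0,"wx": 0,"wy": 0,"wz": 1},
    {"dx": 0,"dy": 0,"dz": 0,"wx": 0,"wy": 0,"wz": 0}
  ]
}}

```text
time_s: 22.0
eef_pos: [384.1, 240.7, 202.1]
ee_rot: [-0.0, 0.978, -0.208, 0.0]
force: [0.5, -0.6, 1.0]
grip_width: 0.936
grip_force: 0.0
```

```bash
python3 look.py w5; python3 - <<'E'
from h import *
c=cap("side")
for l in PARTS+["tote"]: print(l,lm("side",c,l))
E
```

```text
[384. 241. 202.] [459. 207. 318.] [[-0.41, -0.87, -0.29], [-0.91, 0.39, 0.13], [-0.0, 0.32, -0.95]] 324.32697237906643
valve_block []
piston []
bearing_block [(0.76, [310.0, 165.0, 2.0], [372.0, 226.0]), (0.71, [376.0, 341.0, -4.0], [194.0, 234.0]), (0.7, [241.0, 288.0, -6.0], [289.0, 313.0])]
  mask 0.94 [389.0, 239.0, 30.0, 48.0, 66.0] [60. 64. 66.]
  mask 0.77 [320.0, 174.0, 49.0, 45.0, 66.0] [ 16.  71. 132.]
  mask 0.58 [373.0, 332.0, 46.0, 50.0, 43.0] [37. 85. 39.]
  mask 0.57 [255.0, 281.0, 49.0, 59.0, 85.0] [82. 46. 76.]
hex_coupling []
flange_bush []
valve_block [(0.8, [655.0, 214.0, 45.0], [206.0, 245.0])]
piston []
bearing_block [(0.86, [370.0, 340.0, -1.0], [269.0, 335.0]), (0.81, [245.0, 287.0, 2.0], [330.0, 341.0]), (0.67, [378.0, 241.0, 2.0], [289.0, 303.0]), (0.55, [313.0, 163.0, -3.0], [327.0, 294.0])]
hex_coupling [(0.62, [662.0, 117.0, 44.0], [226.0, 225.0]), (0.2, [334.0, -440.0, -2.0], [395.0, 181.0])]
flange_bush [(0.71, [576.0, 116.0, 43.0], [250.0, 235.0]), (0.37, [627.0, -297.0, 38.0], [305.0, 168.0])]
tote [(0.97, [619.0, 167.0, 38.0], [227.0, 241.0])]
```

View pics/w5.png

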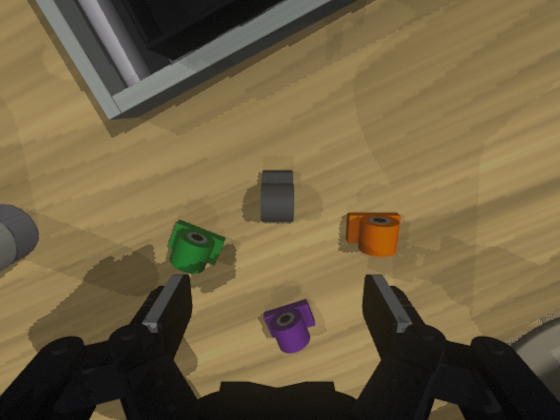

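Request:
{"fn": "step_arm", "kwargs": {
  "increments": [
    {"dx": -0.1,"dy": 0,"dz": 1,"wx": 0,"wy": 0,"wz": 0},
    {"dx": 0,"dy": 0,"dz": 1,"wx": 0,"wy": 0,"wz": 0},
    {"dx": 0,"dy": 0,"dz": 1,"wx": 0,"wy": 0,"wz": 0},
    {"dx": 0,"dy": 0,"dz": 1,"wx": 0,"wy": 0,"wz": 0},
    {"dx": 0,"dy": 0,"dz": 1,"wx": 0,"wy": 0,"wz": 0}
  ]
}}

```text
time_s: 23.4
eef_pos: [381.8, 241.8, 75.9]
ee_rot: [-0.0, 0.978, -0.208, 0.0]
force: [0.1, 1.3, -0.4]
grip_width: 0.938
grip_force: 0.0
```

Request:
{"fn": "step_arm", "kwargs": {
  "increments": [
    {"dx": 0,"dy": 0,"dz": 1,"wx": 0,"wy": 0,"wz": 0},
    {"dx": 0,"dy": 0,"dz": 0.5,"wx": 0,"wy": 0,"wz": 0},
    {"dx": 0,"dy": 0,"dz": 0.26,"wx": 0,"wy": 0,"wz": 0}
  ]
}}

```text
time_s: 23.7
eef_pos: [381.3, 241.6, 31.8]
ee_rot: [0.0, 0.978, -0.208, -0.001]
force: [0.3, -0.3, 0.7]
grip_width: 0.937
grip_force: 0.0
```

Request:
{"fn": "step_arm", "kwargs": {
  "increments": [
    {"dx": 0,"dy": 0,"dz": 0,"wx": 0,"wy": 0,"wz": 0},
    {"dx": 0,"dy": 0,"dz": 0,"wx": 0,"wy": 0,"wz": 0},
    {"dx": 0,"dy": 0,"dz": 0,"wx": 0,"wy": 0,"wz": 0},
    {"dx": 0,"dy": 0,"dz": 0,"wx": 0,"wy": 0,"wz": 0},
    {"dx": 0,"dy": 0,"dz": 0,"wx": 0,"wy": 0,"wz": 0}
  ],
  "fingers": 0
}}

```text
time_s: 24.2
eef_pos: [382.3, 242.0, 33.6]
ee_rot: [-0.0, 0.978, -0.208, 0.001]
force: [0.4, -0.1, 6.7]
grip_width: 0.342
grip_force: 59.9
```

Request:
{"fn": "step_arm", "kwargs": {
  "increments": [
    {"dx": 0,"dy": 0,"dz": -1,"wx": 0,"wy": 0,"wz": 0},
    {"dx": 0,"dy": 0,"dz": -1,"wx": 0,"wy": 0,"wz": -1},
    {"dx": 0,"dy": 0,"dz": -1,"wx": 0,"wy": 0,"wz": -1},
    {"dx": 0,"dy": 0,"dz": -1,"wx": 0,"wy": 0,"wz": -1},
    {"dx": 0,"dy": 0,"dz": -1,"wx": 0,"wy": 0,"wz": -1}
  ]
}}

```text
time_s: 24.7
eef_pos: [381.5, 241.7, 159.0]
ee_rot: [0.0, 1.0, 0.002, 0.0]
force: [0.9, -0.2, -1.0]
grip_width: 0.344
grip_force: 59.5
```

Request:
{"fn": "step_arm", "kwargs": {
  "increments": [
    {"dx": 1,"dy": 1,"dz": 0,"wx": 0,"wy": 0,"wz": 0},
    {"dx": 1,"dy": 0,"dz": 0,"wx": 0,"wy": 0,"wz": 0},
    {"dx": 1,"dy": 0,"dz": 0,"wx": 0,"wy": 0,"wz": 0},
    {"dx": 1,"dy": 0,"dz": 0,"wx": 0,"wy": 0,"wz": 0},
    {"dx": 1,"dy": 0,"dz": 0,"wx": 0,"wy": 0,"wz": 0}
  ]
}}

```text
time_s: 25.2
eef_pos: [507.6, 216.6, 157.8]
ee_rot: [0.0, 1.0, -0.0, -0.0]
force: [0.1, -0.7, -0.4]
grip_width: 0.343
grip_force: 59.7
```

Request:
{"fn": "step_arm", "kwargs": {
  "increments": [
    {"dx": 1,"dy": 0,"dz": 0,"wx": 0,"wy": 0,"wz": 0},
    {"dx": 1,"dy": 0,"dz": 0,"wx": 0,"wy": 0,"wz": 0},
    {"dx": 0.6,"dy": 0,"dz": 0,"wx": 0,"wy": 0,"wz": 0},
    {"dx": 0,"dy": 0,"dz": 1,"wx": 0,"wy": 0,"wz": 0},
    {"dx": 0,"dy": 0,"dz": 1,"wx": 0,"wy": 0,"wz": 0}
  ]
}}

```text
time_s: 25.7
eef_pos: [572.1, 216.6, 107.3]
ee_rot: [-0.0, 1.0, -0.0, 0.0]
force: [-0.3, 1.1, -1.3]
grip_width: 0.342
grip_force: 59.7
```

Request:
{"fn": "step_arm", "kwargs": {
  "increments": [
    {"dx": 0,"dy": 0,"dz": 0.8,"wx": 0,"wy": 0,"wz": 0},
    {"dx": 0,"dy": 0,"dz": 0.42,"wx": 0,"wy": 0,"wz": 0},
    {"dx": 0,"dy": 0,"dz": 0,"wx": 0,"wy": 0,"wz": 0}
  ]
}}

```text
time_s: 26.0
eef_pos: [571.7, 216.9, 78.1]
ee_rot: [-0.0, 1.0, 0.0, 0.0]
force: [0.8, -0.0, -1.1]
grip_width: 0.343
grip_force: 60.0
```

Request:
{"fn": "step_arm", "kwargs": {
  "increments": [
    {"dx": 0,"dy": 0,"dz": 0,"wx": 0,"wy": 0,"wz": 0},
    {"dx": 0,"dy": 0,"dz": 0,"wx": 0,"wy": 0,"wz": 0},
    {"dx": 0,"dy": 0,"dz": 0,"wx": 0,"wy": 0,"wz": 0}
  ],
  "fingers": 55
}}

```text
time_s: 26.3
eef_pos: [571.8, 216.7, 77.5]
ee_rot: [-0.0, 1.0, -0.0, 0.0]
force: [0.0, -0.2, 0.7]
grip_width: 0.646
grip_force: 0.0
```

Request:
{"fn": "step_arm", "kwargs": {
  "increments": [
    {"dx": 0,"dy": 0,"dz": -1,"wx": 0,"wy": 0,"wz": 0},
    {"dx": 0,"dy": 0,"dz": -1,"wx": 0,"wy": 0,"wz": 0},
    {"dx": 0,"dy": 0,"dz": -1,"wx": 0,"wy": 0,"wz": 0},
    {"dx": 0,"dy": 0,"dz": -1,"wx": 0,"wy": 0,"wz": 0},
    {"dx": 0,"dy": 0,"dz": -1,"wx": 0,"wy": 0,"wz": 0}
  ]
}}

```text
time_s: 26.8
eef_pos: [571.6, 216.7, 203.5]
ee_rot: [-0.0, 1.0, -0.0, 0.0]
force: [0.3, -0.8, 0.1]
grip_width: 0.645
grip_force: 0.0
```

```bash
python3 look.py w6; python3 - <<'E'
from h import *
c=cap("side"); cv2.imwrite("pics/s6.png",c["frame"])
for l in PARTS+["tote","mug","lid_edge","lid_hinge","start_top","control_box"]: print(l,lm("side",c,l))
c=cap("scene")
for l in PARTS+["start_top","control_box"]: print(l,lm("scene",c,l))
E
```

```text
[573. 217. 208.] [653. 217. 320.] [[-0.0, -0.95, -0.32], [-1.0, 0.0, -0.0], [0.0, 0.32, -0.95]] 324.32697237906643
valve_block [(0.56, [656.0, 215.0, 41.0], [278.0, 102.0])]
  mask 0.58 [655.0, 216.0, 41.0, 59.0, 88.0] [205. 202. 204.]
piston []
bearing_block [(0.71, [571.0, 215.0, 41.0], [279.0, 203.0]), (0.39, [313.0, 163.0, -1.0], [319.0, 388.0])]
  mask 0.75 [566.0, 217.0, 35.0, 56.0, 89.0] [102. 100.  97.]
  mask 0.61 [358.0, 350.0, 9.0, 9.0, 90.0] [ 91. 199.  87.]
hex_coupling [(0.78, [659.0, 118.0, 41.0], [398.0, 99.0])]
  mask 0.71 [662.0, 105.0, 57.0, 48.0, 90.0] [165. 168. 165.]
flange_bush [(0.89, [571.0, 120.0, 44.0], [386.0, 204.0]), (0.33, [617.0, 10.0, -3.0], [488.0, 145.0])]
  mask 0.68 [565.0, 107.0, 62.0, 46.0, 64.0] [ 61. 143. 174.]
valve_block [(0.8, [658.0, 213.0, 47.0], [205.0, 244.0]), (0.52, [460.0, 512.0, -2.0], [187.0, 377.0])]
piston []
bearing_block [(0.93, [371.0, 340.0, 1.0], [269.0, 334.0]), (0.87, [245.0, 288.0, 2.0], [330.0, 341.0]), (0.73, [311.0, 163.0, -1.0], [327.0, 294.0]), (0.6, [565.0, 217.0, 46.0], [232.0, 257.0])]
hex_coupling [(0.54, [661.0,
[... 234 characters left out ...]
8.0])]
lid_edge []
lid_hinge [(0.67, [628.0, -298.0, 104.0], [305.0, 151.0])]
start_top []
control_box [(0.6, [576.0, -365.0, 72.0], [327.0, 155.0])]
valve_block [(0.66, [653.0, 214.0, 47.0], [193.0, 229.0])]
piston []
bearing_block [(0.74, [307.0, 167.0, 1.0], [292.0, 289.0]), (0.6, [366.0, 341.0, 7.0], [239.0, 322.0]), (0.5, [242.0, 287.0, 4.0], [285.0, 335.0]), (0.49, [568.0, 212.0, 42.0], [214.0, 245.0]), (0.41, [622.0, -294.0, 39.0], [299.0, 135.0])]
hex_coupling []
flange_bush [(0.71, [577.0, 115.0, 49.0], [233.0, 220.0])]
start_top [(0.37, [576.0, -366.0, 102.0], [324.0, 116.0])]
control_box [(0.85, [572.0, -368.0, 75.0], [324.0, 122.0]), (0.39, [626.0, -294.0, 41.0], [298.0, 134.0])]
```

View pics/w6.png

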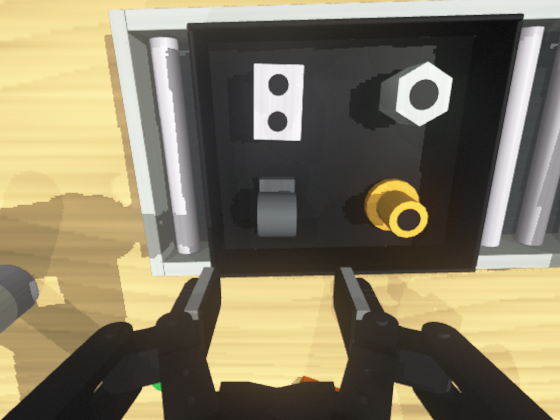

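Request:
{"fn": "step_arm", "kwargs": {
  "increments": [
    {"dx": 0.84,"dy": -1,"dz": 0,"wx": 0,"wy": 0,"wz": 0},
    {"dx": 0.84,"dy": -1,"dz": 0,"wx": 0,"wy": 0,"wz": 0},
    {"dx": 0,"dy": -1,"dz": 0,"wx": 0,"wy": 0,"wz": 0},
    {"dx": 0,"dy": -0.2,"dz": 0,"wx": 0,"wy": 0,"wz": 0},
    {"dx": 0,"dy": 0,"dz": 0,"wx": 0,"wy": 0,"wz": 0}
  ],
  "fingers": 0
}}

```text
time_s: 28.85
eef_pos: [613.4, 297.2, 201.9]
ee_rot: [0.0, 1.0, 0.001, -0.0]
force: [0.4, -0.7, -0.4]
grip_width: 0.001
grip_force: 0.0
```

```bash
python3 - <<'E'
from h import *
c=cap("wrist"); cv2.imwrite("pics/w7.png",c["frame"]); print(pose()[0].round(1))
for l in ["tote"]:
    print(lm("wrist",c,l))
    for r in eyes.cut_out("wrist",l)[:1]:
        P=max(cv2.findContours(r["mask"].astype(np.uint8),0,2)[0],key=cv2.contourArea)[:,0]
        W=np.array([ray(c,u,v,92) for u,v in P]); print(r["p"],W.min(0),W.max(0))
E
```

```text
[613.6 296.4 202.2]
[(0.62, [615.0, 167.0, 41.0], [423.0, 201.0])]
0.7 [525.59202863  64.27317103  92.        ] [706.97256853 278.29156498  92.        ]
```

View pics/w7.png

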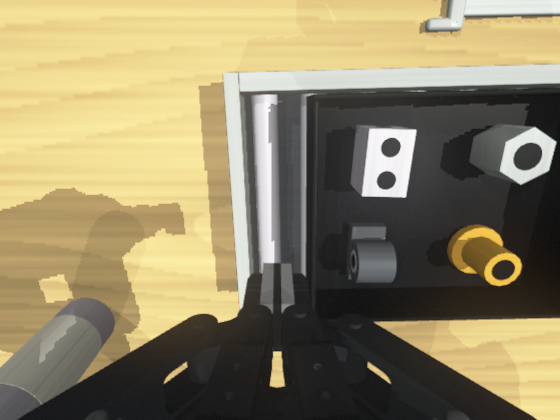

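Request:
{"fn": "step_arm", "kwargs": {
  "increments": [
    {"dx": 0,"dy": 0,"dz": 1,"wx": 0,"wy": 0,"wz": 0},
    {"dx": 0,"dy": 0,"dz": 1,"wx": 0,"wy": 0,"wz": 0},
    {"dx": 0,"dy": 0,"dz": 1,"wx": 0,"wy": 0,"wz": 0},
    {"dx": 0,"dy": 0,"dz": 1,"wx": 0,"wy": 0,"wz": 0},
    {"dx": 0,"dy": 0,"dz": 0.5,"wx": 0,"wy": 0,"wz": 0}
  ]
}}

```text
time_s: 29.5
eef_pos: [613.1, 295.6, 87.8]
ee_rot: [0.0, 1.0, -0.001, -0.001]
force: [0.1, 0.3, 0.1]
grip_width: -0.005
grip_force: 0.0
```

Request:
{"fn": "step_arm", "kwargs": {
  "increments": [
    {"dx": 0,"dy": 0.15,"dz": 0,"wx": 0,"wy": 0,"wz": 0},
    {"dx": 0,"dy": 0.2,"dz": 0,"wx": 0,"wy": 0,"wz": 0},
    {"dx": 0,"dy": 0.2,"dz": 0,"wx": 0,"wy": 0,"wz": 0},
    {"dx": 0,"dy": 0.3,"dz": 0,"wx": 0,"wy": 0,"wz": 0},
    {"dx": 0.02,"dy": 0.4,"dz": 0,"wx": 0,"wy": 0,"wz": 0}
  ]
}}

```text
time_s: 30.0
eef_pos: [614.6, 265.2, 90.9]
ee_rot: [-0.0, 1.0, 0.0, 0.001]
force: [-1.0, 1.3, 0.7]
grip_width: -0.001
grip_force: 0.9
```

Request:
{"fn": "step_arm", "kwargs": {
  "increments": [
    {"dx": 0.01,"dy": 0.4,"dz": 0,"wx": 0,"wy": 0,"wz": 0},
    {"dx": 0.01,"dy": 0.5,"dz": 0,"wx": 0,"wy": 0,"wz": 0},
    {"dx": 0.02,"dy": 0.5,"dz": 0,"wx": 0,"wy": 0,"wz": 0},
    {"dx": 0.02,"dy": 0.5,"dz": 0,"wx": 0,"wy": 0,"wz": 0},
    {"dx": 0.02,"dy": 0.5,"dz": 0,"wx": 0,"wy": 0,"wz": 0}
  ]
}}

```text
time_s: 30.5
eef_pos: [616.0, 204.3, 89.6]
ee_rot: [0.0, 1.0, -0.0, -0.0]
force: [-0.9, 2.0, 1.8]
grip_width: 0.0
grip_force: 1.1
```

Request:
{"fn": "step_arm", "kwargs": {
  "increments": [
    {"dx": 0.01,"dy": 0.5,"dz": 0,"wx": 0,"wy": 0,"wz": 0},
    {"dx": 0.01,"dy": 0.5,"dz": 0,"wx": 0,"wy": 0,"wz": 0},
    {"dx": 0.02,"dy": 0.5,"dz": 0,"wx": 0,"wy": 0,"wz": 0},
    {"dx": 0.02,"dy": 0.5,"dz": 0,"wx": 0,"wy": 0,"wz": 0},
    {"dx": 0.02,"dy": 0.5,"dz": 0,"wx": 0,"wy": 0,"wz": 0}
  ]
}}

```text
time_s: 31.0
eef_pos: [618.0, 142.0, 89.6]
ee_rot: [0.0, 1.0, 0.0, -0.0]
force: [-1.2, 1.7, -0.7]
grip_width: 0.002
grip_force: 1.0
```

Request:
{"fn": "step_arm", "kwargs": {
  "increments": [
    {"dx": 0.01,"dy": 0.5,"dz": 0,"wx": 0,"wy": 0,"wz": 0},
    {"dx": 0.01,"dy": 0.5,"dz": 0,"wx": 0,"wy": 0,"wz": 0},
    {"dx": 0.02,"dy": 0.5,"dz": 0,"wx": 0,"wy": 0,"wz": 0},
    {"dx": 0.02,"dy": 0.5,"dz": 0,"wx": 0,"wy": 0,"wz": 0},
    {"dx": 0.02,"dy": 0.5,"dz": 0,"wx": 0,"wy": 0,"wz": 0}
  ]
}}

```text
time_s: 31.5
eef_pos: [620.2, 79.4, 89.8]
ee_rot: [0.0, 1.0, 0.0, -0.0]
force: [-1.7, 1.3, -0.9]
grip_width: -0.002
grip_force: 1.0
```

Request:
{"fn": "step_arm", "kwargs": {
  "increments": [
    {"dx": 0.01,"dy": 0.5,"dz": 0,"wx": 0,"wy": 0,"wz": 0},
    {"dx": 0.01,"dy": 0.5,"dz": 0,"wx": 0,"wy": 0,"wz": 0},
    {"dx": 0.02,"dy": 0.5,"dz": 0,"wx": 0,"wy": 0,"wz": 0},
    {"dx": 0.02,"dy": 0.4,"dz": 0,"wx": 0,"wy": 0,"wz": 0},
    {"dx": 0.02,"dy": 0.3,"dz": 0,"wx": 0,"wy": 0,"wz": 0}
  ]
}}

```text
time_s: 32.0
eef_pos: [622.3, 24.4, 89.9]
ee_rot: [0.0, 1.0, -0.0, 0.0]
force: [-0.5, 2.4, 0.2]
grip_width: 0.001
grip_force: 0.6
```

```bash
python3 - <<'E'
from h import *
for n in ["wrist","side","scene"]:
    c=cap(n); cv2.imwrite(f"pics/{n}8.png",c["frame"]); print(n,pose()[0].round(1))
    for l in PARTS+["tote","bay_stop","lid_edge","lid_hinge"]:
        if l not in("piston","bearing_block"): print(l,lm(n,c,l))
print(ctrl.sense()["force"])
E
```

```text
wrist [622.5  23.5  89.9]
valve_block [(0.95, [664.0, -45.0, 41.0], [410.0, 188.0]), (0.73, [577.0, -45.0, 39.0], [389.0, 324.0])]
hex_coupling []
flange_bush [(0.73, [575.0, -142.0, 44.0], [554.0, 332.0]), (0.18, [616.0, 9.0, -5.0], [299.0, 237.0])]
tote [(0.96, [620.0, -94.0, 39.0], [484.0, 261.0])]
bay_stop []
lid_edge [(0.41, [615.0, 8.0, -3.0], [299.0, 241.0])]
lid_hinge []
side [622.3  25.8  89.8]
valve_block []
hex_coupling [(0.67, [670.0, -148.0, 44.0], [272.0, 182.0])]
flange_bush [(0.69, [579.0, -148.0, 45.0], [296.0, 190.0]), (0.54, [666.0, -56.0, 43.0], [258.0, 196.0]), (0.19, [669.0, -152.0, 45.0], [273.0, 181.0]), (0.16, [623.0, -93.0, 40.0], [276.0, 195.0])]
tote [(0.95, [623.0, -96.0, 38.0], [276.0, 195.0]), (0.21, [574.0, -365.0, 73.0], [327.0, 155.0]), (0.16, [629.0, -300.0, 105.0], [305.0, 151.0])]
bay_stop [(0.89, [625.0, -297.0, 42.0], [305.0, 167.0])]
lid_edge [(0.68, [627.0, -299.0, 41.0], [305.0, 167.0])]
lid_hinge [(0.67, [627.0, -300.0, 102.0], [306.0, 152.0])]
scene [622.2  25.5  89.8]
valve_block [(0.38, [660.0, -48.0, 48.0], [246.0, 172.0])]
hex_coupling []
flange_bush []
tote [(0.89, [623.0, -98.0, 38.0], [264.0, 170.0]), (0.5, [628.0, -301.0, 112.0], [300.0, 118.0])]
bay_stop []
lid_edge [(0.6, [624.0, -221.0, 291.0], [289.0, 94.0]), (0.49, [460.0, 514.0, 2.0], [171.0, 351.0])]
lid_hinge [(0.59, [624.0, -299.0, 110.0], [301.0, 120.0])]
[0.87858364 0.55490872 0.58893146]
```

View pics/wrist8.png

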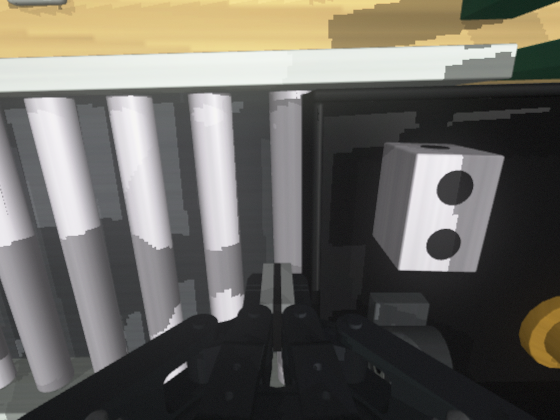

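Request:
{"fn": "step_arm", "kwargs": {
  "increments": [
    {"dx": 0.01,"dy": 0.3,"dz": 0,"wx": 0,"wy": 0,"wz": 0},
    {"dx": 0.01,"dy": 0.4,"dz": 0,"wx": 0,"wy": 0,"wz": 0},
    {"dx": 0.01,"dy": 0.4,"dz": 0,"wx": 0,"wy": 0,"wz": 0},
    {"dx": 0.01,"dy": 0.4,"dz": 0,"wx": 0,"wy": 0,"wz": 0},
    {"dx": 0.01,"dy": 0.4,"dz": 0,"wx": 0,"wy": 0,"wz": 0}
  ]
}}

```text
time_s: 33.7
eef_pos: [623.5, -23.2, 89.8]
ee_rot: [0.0, 1.0, -0.0, -0.0]
force: [0.3, 2.1, 0.8]
grip_width: 0.002
grip_force: 1.0
```

Request:
{"fn": "step_arm", "kwargs": {
  "increments": [
    {"dx": 0.01,"dy": 0.4,"dz": 0,"wx": 0,"wy": 0,"wz": 0},
    {"dx": 0.01,"dy": 0.3,"dz": 0,"wx": 0,"wy": 0,"wz": 0},
    {"dx": 0.01,"dy": 0.2,"dz": 0,"wx": 0,"wy": 0,"wz": 0},
    {"dx": 0.01,"dy": 0.2,"dz": 0,"wx": 0,"wy": 0,"wz": 0},
    {"dx": 0.01,"dy": 0.2,"dz": 0,"wx": 0,"wy": 0,"wz": 0}
  ]
}}

```text
time_s: 34.2
eef_pos: [624.6, -54.7, 89.7]
ee_rot: [-0.0, 1.0, 0.0, -0.0]
force: [-1.5, 2.3, 0.0]
grip_width: 0.004
grip_force: 0.8
```

Request:
{"fn": "step_arm", "kwargs": {
  "increments": [
    {"dx": 0,"dy": 0.15,"dz": 0,"wx": 0,"wy": 0,"wz": 0},
    {"dx": 0,"dy": 0.15,"dz": 0,"wx": 0,"wy": 0,"wz": 0},
    {"dx": 0,"dy": 0.1,"dz": 0,"wx": 0,"wy": 0,"wz": 0},
    {"dx": 0,"dy": 0.1,"dz": 0,"wx": 0,"wy": 0,"wz": 0}
  ]
}}

```text
time_s: 34.6
eef_pos: [624.8, -67.2, 89.8]
ee_rot: [-0.0, 1.0, 0.0, 0.0]
force: [0.4, 1.2, -0.4]
grip_width: -0.001
grip_force: 0.6
```

Request:
{"fn": "step_arm", "kwargs": {
  "increments": [
    {"dx": 0,"dy": 0.1,"dz": 0,"wx": 0,"wy": 0,"wz": 0},
    {"dx": 0,"dy": 0.1,"dz": 0,"wx": 0,"wy": 0,"wz": 0},
    {"dx": 0,"dy": 0.1,"dz": 0,"wx": 0,"wy": 0,"wz": 0},
    {"dx": 0,"dy": 0.1,"dz": 0,"wx": 0,"wy": 0,"wz": 0}
  ]
}}

```text
time_s: 35.0
eef_pos: [624.5, -72.6, 89.9]
ee_rot: [-0.004, 1.0, 0.0, -0.001]
force: [0.6, 33.6, 6.2]
grip_width: -0.003
grip_force: 16.6
```

Request:
{"fn": "step_arm", "kwargs": {
  "increments": [
    {"dx": 0,"dy": 0.1,"dz": 0,"wx": 0,"wy": 0,"wz": 0},
    {"dx": 0,"dy": 0,"dz": 0,"wx": 0,"wy": 0,"wz": 0}
  ]
}}

```text
time_s: 35.2
eef_pos: [624.5, -72.7, 89.9]
ee_rot: [-0.006, 1.0, 0.001, -0.001]
force: [-1.1, 35.9, 7.0]
grip_width: -0.007
grip_force: 17.8
```

Request:
{"fn": "step_arm", "kwargs": {
  "increments": [
    {"dx": 0,"dy": -0.4,"dz": 0,"wx": 0,"wy": 0,"wz": 0},
    {"dx": 0,"dy": -0.8,"dz": 0,"wx": 0,"wy": 0,"wz": 0},
    {"dx": 0,"dy": 0,"dz": -1,"wx": 0,"wy": 0,"wz": 0},
    {"dx": 0,"dy": 0,"dz": -1,"wx": 0,"wy": 0,"wz": 0},
    {"dx": 0,"dy": 0,"dz": -1,"wx": 0,"wy": 0,"wz": 0}
  ]
}}

```text
time_s: 35.7
eef_pos: [624.6, -49.7, 165.8]
ee_rot: [0.0, 1.0, 0.0, -0.0]
force: [0.2, -0.0, -0.6]
grip_width: -0.002
grip_force: 0.0
```

Request:
{"fn": "step_arm", "kwargs": {
  "increments": [
    {"dx": -1,"dy": 0,"dz": -1,"wx": 0,"wy": 0,"wz": 0},
    {"dx": -1,"dy": 0,"dz": -1,"wx": 0,"wy": 0,"wz": 0},
    {"dx": -1,"dy": 0,"dz": -1,"wx": 0,"wy": 0,"wz": 0},
    {"dx": -1,"dy": 0,"dz": -1,"wx": 0,"wy": 0,"wz": 0},
    {"dx": -1,"dy": 0,"dz": -1,"wx": 0,"wy": 0,"wz": 0}
  ]
}}

```text
time_s: 36.2
eef_pos: [498.5, -49.8, 290.9]
ee_rot: [0.0, 1.0, -0.0, 0.0]
force: [0.7, -1.0, 0.1]
grip_width: -0.002
grip_force: 0.0
```

Request:
{"fn": "step_arm", "kwargs": {
  "increments": [
    {"dx": -1,"dy": 0,"dz": -0.8,"wx": 0,"wy": 0,"wz": 0},
    {"dx": -1,"dy": 0,"dz": 0,"wx": 0,"wy": 0,"wz": 0},
    {"dx": -1,"dy": 0,"dz": 0,"wx": 0,"wy": 0,"wz": 0}
  ]
}}

```text
time_s: 36.5
eef_pos: [423.7, -49.8, 310.4]
ee_rot: [0.001, 1.0, -0.0, 0.001]
force: [0.4, -0.1, -0.6]
grip_width: 0.003
grip_force: 0.0
```

```bash
python3 - <<'E'
from h import *
for n in ["wrist","side","scene"]:
    c=cap(n); cv2.imwrite(f"pics/{n}9.png",c["frame"]); print(n,pose()[0].round(1))
    for l in ["tote","bay_stop","lid_edge","lid_hinge","start_top","control_box"]+PARTS:
        print(l,lm(n,c,l))
a=cv2.imread("pics/side9.png"); b=cv2.imread("pics/wrist9.png")
cv2.imwrite("pics/c9.png",np.hstack([cv2.resize(a[70:270,200:400],(400,400),interpolation=cv2.INTER_CUBIC),cv2.resize(b,(400,400))]))
E
```

```text
wrist [421.3 -49.3 310.3]
tote []
bay_stop []
lid_edge []
lid_hinge []
start_top []
control_box []
valve_block []
piston []
bearing_block [(0.84, [309.0, 163.0, -0.0], [128.0, 250.0]), (0.83, [580.0, -139.0, 41.0], [361.0, 31.0]), (0.7, [243.0, 291.0, -3.0], [51.0, 289.0])]
hex_coupling []
flange_bush [(0.81, [580.0, -239.0, 43.0], [456.0, 31.0])]
side [424.9 -49.5 309.6]
tote [(0.73, [625.0, -187.0, 42.0], [290.0, 181.0])]
bay_stop [(0.97, [625.0, -296.0, 40.0], [305.0, 168.0])]
lid_edge [(0.84, [626.0, -217.0, 291.0], [295.0, 107.0])]
lid_hinge [(0.98, [628.0, -300.0, 105.0], [306.0, 151.0]), (0.28, [460.0, 513.0, -5.0], [187.0, 378.0])]
start_top [(0.61, [630.0, -296.0, 39.0], [304.0, 168.0])]
control_box [(0.94, [575.0, -364.0, 73.0], [327.0, 155.0])]
valve_block [(0.75, [667.0, -145.0, 42.0], [273.0, 183.0])]
piston [(0.51, [626.0, -220.0, 292.0], [296.0, 107.0]), (0.42, [781.0, 80.0, -2.0], [204.0, 218.0]), (0.31, [628.0, -298.0, 104.0], [305.0, 151.0])]
bearing_block [(0.98, [370.0, 339.0, -0.0], [270.0, 334.0]), (0.89, [312.0, 163.0, -2.0], [327.0, 294.0]), (0.71, [243.0, 287
[... 296 characters left out ...]
9.0], [281.0, 153.0]), (0.39, [692.0, -205.0, 49.0], [268.0, 139.0])]
bay_stop []
lid_edge [(0.75, [629.0, -219.0, 289.0], [288.0, 94.0])]
lid_hinge [(0.63, [628.0, -301.0, 110.0], [300.0, 119.0]), (0.2, [622.0, -222.0, 289.0], [290.0, 94.0])]
start_top [(0.36, [779.0, 79.0, 4.0], [195.0, 186.0])]
control_box [(0.24, [625.0, -191.0, 42.0], [281.0, 152.0])]
valve_block [(0.72, [665.0, -140.0, 50.0], [262.0, 154.0])]
piston []
bearing_block [(0.7, [311.0, 165.0, 1.0], [292.0, 288.0]), (0.67, [582.0, -142.0, 42.0], [282.0, 167.0]), (0.47, [241.0, 287.0, 3.0], [286.0, 335.0])]
hex_coupling [(0.65, [693.0, -209.0, 47.0], [268.0, 138.0])]
flange_bush [(0.43, [584.0, -240.0, 46.0], [299.0, 148.0])]
```

View pics/c9.png

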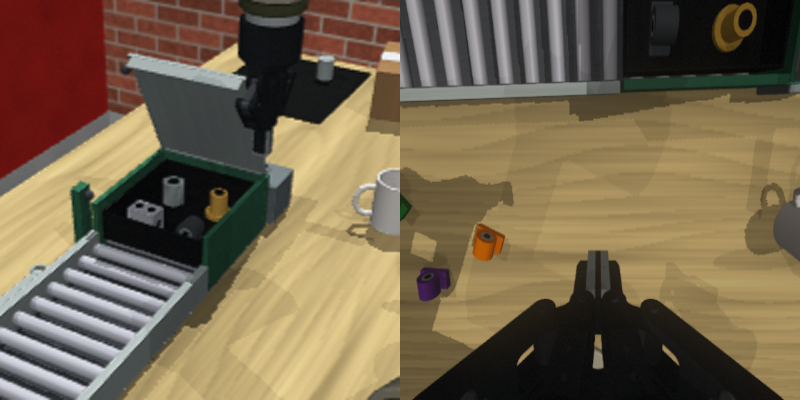

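Request:
{"fn": "step_arm", "kwargs": {
  "increments": [
    {"dx": 0,"dy": 1,"dz": 0,"wx": 0,"wy": 0,"wz": 0},
    {"dx": 0,"dy": 1,"dz": 0,"wx": 0,"wy": 0,"wz": 0},
    {"dx": 0,"dy": 1,"dz": 0,"wx": 0,"wy": 0,"wz": 0},
    {"dx": 0,"dy": 1,"dz": 0,"wx": 0,"wy": 0,"wz": 0},
    {"dx": 0,"dy": 1,"dz": 0,"wx": 0,"wy": 0,"wz": 0}
  ]
}}

```text
time_s: 38.8
eef_pos: [424.6, -175.5, 309.8]
ee_rot: [-0.0, 1.0, -0.0, 0.0]
force: [-0.7, -1.0, -0.5]
grip_width: -0.002
grip_force: 0.0
```

Request:
{"fn": "step_arm", "kwargs": {
  "increments": [
    {"dx": 0,"dy": 1,"dz": 0,"wx": 0,"wy": 0,"wz": 0},
    {"dx": 0,"dy": 1,"dz": 0,"wx": 0,"wy": 0,"wz": 0},
    {"dx": 0,"dy": 1,"dz": 0,"wx": 0,"wy": 0,"wz": 0},
    {"dx": 0,"dy": 1,"dz": 0,"wx": 0,"wy": 0,"wz": 0},
    {"dx": 0,"dy": 0.6,"dz": 0,"wx": 0,"wy": 0,"wz": 0}
  ]
}}

```text
time_s: 39.3
eef_pos: [424.6, -291.0, 309.5]
ee_rot: [-0.0, 1.0, -0.001, -0.0]
force: [-0.1, 0.1, -0.3]
grip_width: -0.006
grip_force: 0.0
```

```bash
python3 - <<'E'
from h import *
c=cap("side"); print(ray(c,362,110,0).round(0),"height px 15 ->")
c=cap("wrist"); cv2.imwrite("pics/w10.png",c["frame"]); print(pose()[0].round(1))
for l in ["lid_edge","lid_hinge","start_top","control_box","mug","piston"]: print(l,lm("wrist",c,l))
E
```

```text
[ 685. -999.    0.] height px 15 ->
[ 424.6 -290.7  309.4]
lid_edge []
lid_hinge []
start_top [(0.81, [574.0, -361.0, 96.0], [353.0, 26.0])]
control_box [(0.57, [575.0, -366.0, 72.0], [352.0, 30.0])]
mug [(0.73, [332.0, -441.0, -2.0], [382.0, 235.0])]
piston []
```

View pics/w10.png

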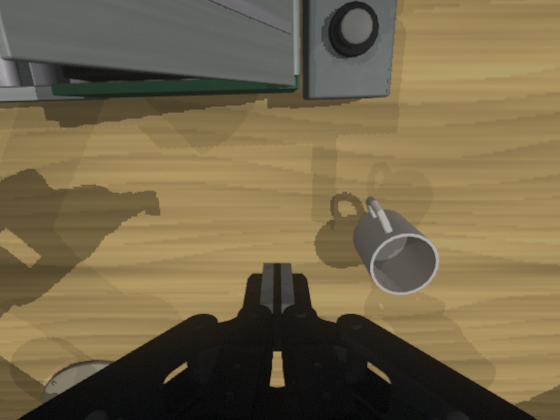

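Request:
{"fn": "step_arm", "kwargs": {
  "increments": [
    {"dx": 1,"dy": 0,"dz": 0,"wx": 0,"wy": 0,"wz": 0},
    {"dx": 1,"dy": 0,"dz": 0,"wx": 0,"wy": 0,"wz": 0},
    {"dx": 1,"dy": 0,"dz": 0,"wx": 0,"wy": 0,"wz": 0},
    {"dx": 1,"dy": 0,"dz": 0,"wx": 0,"wy": 0,"wz": 0},
    {"dx": 1,"dy": 0,"dz": 0,"wx": 0,"wy": 0,"wz": 0}
  ]
}}

```text
time_s: 40.2
eef_pos: [550.9, -288.8, 310.0]
ee_rot: [0.0, 1.0, 0.0, 0.0]
force: [1.2, -0.3, -0.5]
grip_width: 0.001
grip_force: 0.0
```

Request:
{"fn": "step_arm", "kwargs": {
  "increments": [
    {"dx": 1,"dy": 0,"dz": 0,"wx": 0,"wy": 0,"wz": 0},
    {"dx": 1,"dy": 0,"dz": 0,"wx": 0,"wy": 0,"wz": 0},
    {"dx": 1,"dy": 0,"dz": 0,"wx": 0,"wy": 0,"wz": 0},
    {"dx": 0.1,"dy": -0.5,"dz": 0,"wx": 0,"wy": 0,"wz": 0},
    {"dx": 0,"dy": -0.5,"dz": 0,"wx": 0,"wy": 0,"wz": 0}
  ]
}}

```text
time_s: 40.7
eef_pos: [627.4, -263.3, 309.1]
ee_rot: [-0.0, 1.0, 0.0, -0.0]
force: [0.2, -0.8, 0.3]
grip_width: -0.0
grip_force: 0.0
```

Request:
{"fn": "step_arm", "kwargs": {
  "increments": [
    {"dx": 0,"dy": -0.3,"dz": 0,"wx": 0,"wy": 0,"wz": 0},
    {"dx": 0,"dy": -0.3,"dz": 0,"wx": 0,"wy": 0,"wz": 0},
    {"dx": 0,"dy": -0.25,"dz": 0,"wx": 0,"wy": 0,"wz": 0}
  ]
}}

```text
time_s: 41.0
eef_pos: [626.8, -242.6, 310.6]
ee_rot: [0.0, 1.0, 0.0, 0.0]
force: [0.6, 0.5, 0.9]
grip_width: 0.002
grip_force: 0.0
```

Now follow the arc, starting slowly.

Request:
{"fn": "step_arm", "kwargs": {
  "increments": [
    {"dx": 0,"dy": -0.5,"dz": 0.25,"wx": 0,"wy": 0,"wz": 0},
    {"dx": 0,"dy": -0.5,"dz": 0.25,"wx": 0,"wy": 0,"wz": 0},
    {"dx": 0,"dy": -0.5,"dz": 0.3,"wx": 0,"wy": 0,"wz": 0}
  ]
}}

```text
time_s: 41.3
eef_pos: [626.8, -205.6, 290.3]
ee_rot: [0.001, 1.0, -0.0, 0.0]
force: [-1.2, -1.3, 0.5]
grip_width: -0.001
grip_force: 0.7
```

Request:
{"fn": "step_arm", "kwargs": {
  "increments": [
    {"dx": 0,"dy": -0.45,"dz": 0.34,"wx": 0,"wy": 0,"wz": 0},
    {"dx": 0,"dy": -0.4,"dz": 0.38,"wx": 0,"wy": 0,"wz": 0},
    {"dx": 0,"dy": -0.4,"dz": 0.4,"wx": 0,"wy": 0,"wz": 0}
  ]
}}

```text
time_s: 41.6
eef_pos: [627.0, -174.1, 262.1]
ee_rot: [0.0, 1.0, -0.0, 0.0]
force: [-0.1, -0.5, 1.8]
grip_width: 0.005
grip_force: 0.6
```

Request:
{"fn": "step_arm", "kwargs": {
  "increments": [
    {"dx": 0,"dy": -0.35,"dz": 0.48,"wx": 0,"wy": 0,"wz": 0},
    {"dx": 0,"dy": -0.35,"dz": 0.48,"wx": 0,"wy": 0,"wz": 0},
    {"dx": 0,"dy": -0.28,"dz": 0.5,"wx": 0,"wy": 0,"wz": 0},
    {"dx": 0,"dy": -0.28,"dz": 0.5,"wx": 0,"wy": 0,"wz": 0}
  ]
}}

```text
time_s: 42.0
eef_pos: [627.1, -142.6, 212.1]
ee_rot: [0.0, 1.0, -0.0, 0.0]
force: [-0.6, -0.3, 1.0]
grip_width: -0.001
grip_force: 0.4
```

Request:
{"fn": "step_arm", "kwargs": {
  "increments": [
    {"dx": 0,"dy": -0.2,"dz": 0.53,"wx": 0,"wy": 0,"wz": 0},
    {"dx": 0,"dy": -0.2,"dz": 0.53,"wx": 0,"wy": 0,"wz": 0},
    {"dx": 0,"dy": -0.12,"dz": 0.5,"wx": 0,"wy": 0,"wz": 0},
    {"dx": 0,"dy": -0.1,"dz": 0.4,"wx": 0,"wy": 0,"wz": 0}
  ]
}}

```text
time_s: 42.4
eef_pos: [627.1, -127.3, 162.5]
ee_rot: [-0.0, 1.0, 0.0, -0.0]
force: [-0.4, -0.5, -0.2]
grip_width: -0.001
grip_force: 0.3
```

```bash
python3 - <<'E'
from h import *
for n in ["side","scene"]:
    c=cap(n); cv2.imwrite(f"pics/{n}11.png",c["frame"])
    print(n,pose()[0].round(1),ctrl.sense()["force"].round(1),lm(n,c,"lid_edge"),lm(n,c,"tote"))
E
```

```text
side [ 626.6 -126.8  160.9] [ 0.1  1.  -1.9] [(0.76, [626.0, -104.0, 142.0], [276.0, 166.0])] [(0.75, [626.0, -190.0, 40.0], [290.0, 181.0])]
scene [ 627.3 -127.7  163.9] [ 0.3 -0.5  0.3] [(0.63, [625.0, -105.0, 139.0], [265.0, 150.0]), (0.33, [781.0, 83.0, 4.0], [194.0, 187.0])] []
```

Request:
{"fn": "step_arm", "kwargs": {
  "increments": [
    {"dx": 0,"dy": 0,"dz": 0.3,"wx": 0,"wy": 0,"wz": 0},
    {"dx": 0,"dy": 0,"dz": 0.3,"wx": 0,"wy": 0,"wz": 0},
    {"dx": 0,"dy": 0,"dz": 0.2,"wx": 0,"wy": 0,"wz": 0},
    {"dx": 0,"dy": 0,"dz": 0.1,"wx": 0,"wy": 0,"wz": 0},
    {"dx": 0,"dy": 0,"dz": 0.08,"wx": 0,"wy": 0,"wz": 0}
  ]
}}

```text
time_s: 43.2
eef_pos: [627.1, -127.6, 138.9]
ee_rot: [0.0, 1.0, -0.0, -0.0]
force: [-1.6, 1.5, 13.8]
grip_width: 0.0
grip_force: 8.0
```

Request:
{"fn": "step_arm", "kwargs": {
  "increments": [
    {"dx": 0,"dy": 0,"dz": 0.06,"wx": 0,"wy": 0,"wz": 0},
    {"dx": 0,"dy": 0,"dz": 0.06,"wx": 0,"wy": 0,"wz": 0},
    {"dx": 0,"dy": 0,"dz": 0,"wx": 0,"wy": 0,"wz": 0}
  ]
}}

```text
time_s: 43.5
eef_pos: [627.2, -127.5, 138.8]
ee_rot: [0.0, 1.0, 0.0, 0.0]
force: [-8.4, 2.9, 19.6]
grip_width: -0.004
grip_force: 9.6
```

Request:
{"fn": "step_arm", "kwargs": {
  "increments": [
    {"dx": 0,"dy": 0,"dz": -1,"wx": 0,"wy": 0,"wz": 0},
    {"dx": -0.4,"dy": 1,"dz": -1,"wx": 0,"wy": 0,"wz": 0},
    {"dx": -0.4,"dy": 1,"dz": -1,"wx": 0,"wy": 0,"wz": 0},
    {"dx": -0.4,"dy": 1,"dz": -0.5,"wx": 0,"wy": 0,"wz": 0},
    {"dx": -0.4,"dy": 1,"dz": 0,"wx": 0,"wy": 0,"wz": 0}
  ]
}}

```text
time_s: 44.0
eef_pos: [587.2, -228.9, 225.8]
ee_rot: [0.001, 1.0, -0.0, 0.001]
force: [-0.2, 0.2, 0.1]
grip_width: 0.004
grip_force: 0.0
```

Request:
{"fn": "step_arm", "kwargs": {
  "increments": [
    {"dx": -0.4,"dy": 1,"dz": 0,"wx": 0,"wy": 0,"wz": 0},
    {"dx": -0.4,"dy": 1,"dz": 0,"wx": 0,"wy": 0,"wz": 0},
    {"dx": 0,"dy": 1,"dz": 0,"wx": 0,"wy": 0,"wz": 0},
    {"dx": 0,"dy": 1,"dz": 0,"wx": 0,"wy": 0,"wz": 0},
    {"dx": 0,"dy": 0,"dz": 0,"wx": 0,"wy": 0,"wz": 0}
  ]
}}

```text
time_s: 44.5
eef_pos: [566.4, -330.3, 222.8]
ee_rot: [0.0, 1.0, -0.002, -0.0]
force: [0.5, -0.0, 0.6]
grip_width: -0.001
grip_force: 0.0
```

```bash
python3 - <<'E'
from h import *
C={}
for n in ["side","scene","wrist"]:
    c=cap(n); cv2.imwrite(f"pics/{n}12.png",c["frame"]); C[n]=c
    print(n,pose()[0].round(1))
    for l in ["lid_edge","start_top","control_box","mug"]: print(l,lm(n,c,l))
a=C["side"]["frame"]; b=C["wrist"]["frame"]
cv2.imwrite("pics/c12.png",np.hstack([cv2.resize(a[100:240,220:360],(400,400),interpolation=cv2.INTER_CUBIC),cv2.resize(b,(400,300))[:400] if 0 else cv2.copyMakeBorder(cv2.resize(b,(400,300)),0,100,0,0,0)]))
E
```

```text
side [ 566.8 -328.6  222.9]
lid_edge [(0.74, [624.0, -102.0, 116.0], [277.0, 174.0])]
start_top [(0.5, [576.0, -364.0, 98.0], [327.0, 149.0])]
control_box [(0.66, [574.0, -365.0, 71.0], [327.0, 155.0])]
mug [(0.63, [333.0, -439.0, -3.0], [395.0, 182.0])]
scene [ 567.5 -326.6  223.9]
lid_edge [(0.66, [624.0, -101.0, 112.0], [265.0, 156.0]), (0.48, [778.0, 82.0, 5.0], [195.0, 187.0]), (0.39, [617.0, 8.0, 1.0], [246.0, 198.0])]
start_top []
control_box []
mug [(0.66, [334.0, -442.0, -0.0], [389.0, 156.0])]
wrist [ 567.3 -327.2  223.9]
lid_edge [(0.69, [624.0, -302.0, 109.0], [241.0, 143.0])]
start_top [(0.94, [573.0, -358.0, 96.0], [316.0, 207.0])]
control_box [(0.63, [578.0, -365.0, 70.0], [321.0, 193.0])]
mug [(0.67, [331.0, -444.0, -3.0], [365.0, 361.0]), (0.52, [627.0, -300.0, 39.0], [247.0, 131.0])]
```

View pics/c12.png

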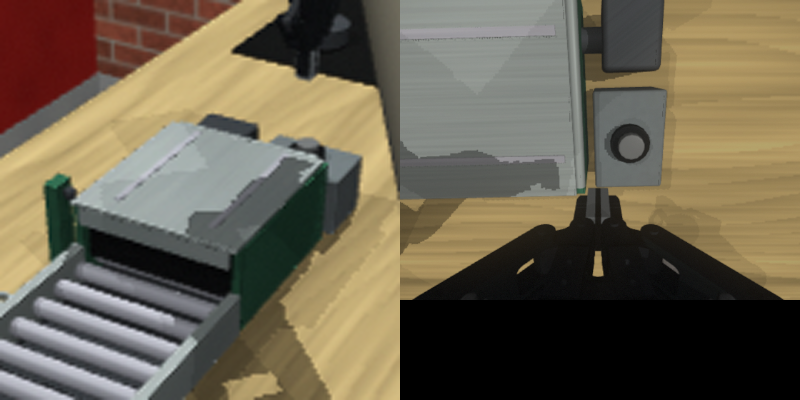

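Request:
{"fn": "step_arm", "kwargs": {
  "increments": [
    {"dx": 0.32,"dy": 0.7,"dz": 0,"wx": 0,"wy": 0,"wz": 0},
    {"dx": 0,"dy": 0.74,"dz": 0,"wx": 0,"wy": 0,"wz": 0},
    {"dx": 0,"dy": 0,"dz": 1,"wx": 0,"wy": 0,"wz": 0},
    {"dx": 0,"dy": 0,"dz": 1,"wx": 0,"wy": 0,"wz": 0},
    {"dx": 0,"dy": 0,"dz": 1,"wx": 0,"wy": 0,"wz": 0}
  ]
}}

```text
time_s: 45.75
eef_pos: [575.1, -363.6, 147.8]
ee_rot: [0.0, 1.0, -0.0, 0.0]
force: [-0.0, 0.3, 0.1]
grip_width: 0.0
grip_force: 0.0
```

Request:
{"fn": "step_arm", "kwargs": {
  "increments": [
    {"dx": 0,"dy": 0,"dz": 0.7,"wx": 0,"wy": 0,"wz": 0},
    {"dx": 0,"dy": 0,"dz": 0.2,"wx": 0,"wy": 0,"wz": 0},
    {"dx": 0,"dy": 0,"dz": 0,"wx": 0,"wy": 0,"wz": 0}
  ]
}}

```text
time_s: 46.05
eef_pos: [575.1, -363.5, 126.0]
ee_rot: [-0.0, 1.0, -0.0, -0.0]
force: [-0.5, -0.5, -0.2]
grip_width: -0.002
grip_force: 0.0
```

Request:
{"fn": "step_arm", "kwargs": {
  "increments": [
    {"dx": 0,"dy": 0,"dz": 0.2,"wx": 0,"wy": 0,"wz": 0},
    {"dx": 0,"dy": 0,"dz": 0.16,"wx": 0,"wy": 0,"wz": 0},
    {"dx": 0,"dy": 0,"dz": 0.12,"wx": 0,"wy": 0,"wz": 0},
    {"dx": 0,"dy": 0,"dz": 0.1,"wx": 0,"wy": 0,"wz": 0},
    {"dx": 0,"dy": 0,"dz": 0,"wx": 0,"wy": 0,"wz": 0}
  ]
}}

```text
time_s: 46.55
eef_pos: [575.9, -364.1, 115.8]
ee_rot: [0.002, 1.0, 0.0, 0.001]
force: [-5.4, 4.4, 21.2]
grip_width: 0.001
grip_force: 10.7
```

Request:
{"fn": "step_arm", "kwargs": {
  "increments": [
    {"dx": 0,"dy": -0.04,"dz": -0.34,"wx": 0,"wy": 0,"wz": 0},
    {"dx": 0,"dy": 0,"dz": 0,"wx": 0,"wy": 0,"wz": 0},
    {"dx": 0,"dy": 0,"dz": 0,"wx": 0,"wy": 0,"wz": 0}
  ]
}}

```text
time_s: 46.85
eef_pos: [575.4, -362.6, 120.3]
ee_rot: [0.0, 1.0, -0.0, 0.0]
force: [1.7, -1.5, 2.0]
grip_width: 0.001
grip_force: 1.2
```

Request:
{"fn": "step_arm", "kwargs": {
  "increments": [
    {"dx": 0,"dy": 0,"dz": 0.06,"wx": 0,"wy": 0,"wz": 0},
    {"dx": 0,"dy": 0,"dz": 0,"wx": 0,"wy": 0,"wz": 0}
  ]
}}

```text
time_s: 47.05
eef_pos: [575.3, -362.6, 118.4]
ee_rot: [0.0, 1.0, -0.0, 0.0]
force: [1.6, -0.8, 4.0]
grip_width: -0.002
grip_force: 1.7
```

Request:
{"fn": "step_arm", "kwargs": {
  "increments": [
    {"dx": 0,"dy": 0,"dz": 0.06,"wx": 0,"wy": 0,"wz": 0},
    {"dx": 0,"dy": 0,"dz": 0,"wx": 0,"wy": 0,"wz": 0}
  ]
}}

```text
time_s: 47.25
eef_pos: [575.4, -362.6, 117.2]
ee_rot: [0.0, 1.0, -0.0, 0.0]
force: [1.3, -0.8, 4.4]
grip_width: -0.001
grip_force: 2.1
```

Request:
{"fn": "step_arm", "kwargs": {
  "increments": [
    {"dx": 0,"dy": 0,"dz": 0.06,"wx": 0,"wy": 0,"wz": 0},
    {"dx": 0,"dy": 0,"dz": 0,"wx": 0,"wy": 0,"wz": 0}
  ]
}}

```text
time_s: 47.45
eef_pos: [575.3, -362.6, 116.1]
ee_rot: [0.0, 1.0, 0.0, 0.0]
force: [1.6, -0.3, 6.2]
grip_width: 0.002
grip_force: 2.6
```

Request:
{"fn": "step_arm", "kwargs": {
  "increments": [
    {"dx": 0,"dy": 0,"dz": 0.06,"wx": 0,"wy": 0,"wz": 0},
    {"dx": 0,"dy": 0,"dz": 0,"wx": 0,"wy": 0,"wz": 0}
  ]
}}

```text
time_s: 47.65
eef_pos: [575.4, -362.6, 115.9]
ee_rot: [0.0, 1.0, 0.0, 0.0]
force: [-2.3, 1.4, 13.7]
grip_width: 0.003
grip_force: 6.9
```

Request:
{"fn": "step_arm", "kwargs": {
  "increments": [
    {"dx": 0,"dy": 0,"dz": 0.06,"wx": 0,"wy": 0,"wz": 0},
    {"dx": 0,"dy": 0,"dz": 0,"wx": 0,"wy": 0,"wz": 0}
  ]
}}

```text
time_s: 47.85
eef_pos: [575.4, -362.7, 115.8]
ee_rot: [0.001, 1.0, 0.0, 0.001]
force: [-4.9, 4.3, 21.4]
grip_width: -0.002
grip_force: 10.9
```

Request:
{"fn": "step_arm", "kwargs": {
  "increments": [
    {"dx": 0,"dy": 0,"dz": -1,"wx": 0,"wy": 0,"wz": 0},
    {"dx": 0,"dy": 0,"dz": -1,"wx": 0,"wy": 0,"wz": 0},
    {"dx": 0,"dy": 0,"dz": -1,"wx": 0,"wy": 0,"wz": 0},
    {"dx": -1,"dy": -1,"dz": -1,"wx": 0,"wy": 0,"wz": 0},
    {"dx": -1,"dy": -1,"dz": -1,"wx": 0,"wy": 0,"wz": 0}
  ]
}}

```text
time_s: 48.35
eef_pos: [524.0, -311.7, 236.9]
ee_rot: [-0.001, 1.0, -0.0, -0.001]
force: [0.7, -0.3, 1.8]
grip_width: -0.001
grip_force: 0.0
```

Request:
{"fn": "step_arm", "kwargs": {
  "increments": [
    {"dx": -1,"dy": -1,"dz": 0,"wx": 0,"wy": 0,"wz": 0},
    {"dx": -1,"dy": -1,"dz": 0,"wx": 0,"wy": 0,"wz": 0},
    {"dx": 0,"dy": 0,"dz": 0,"wx": 0,"wy": 0,"wz": 0},
    {"dx": 0,"dy": 0,"dz": 0,"wx": 0,"wy": 0,"wz": 0},
    {"dx": 0,"dy": 0,"dz": 0,"wx": 0,"wy": 0,"wz": 0}
  ]
}}

```text
time_s: 48.85
eef_pos: [475.6, -263.1, 237.4]
ee_rot: [-0.0, 1.0, -0.0, -0.0]
force: [-0.4, 0.1, 0.5]
grip_width: -0.0
grip_force: 0.0
```

```bash
python3 - <<'E'
from h import *
c=cap("side"); print(pose()[0].round(0),lm("side",c,"lid_edge"),lm("side",c,"start_top"),lm("side",c,"mug"),lm("side",c,"spray_can"))
print(finish_job())
E
```

```text
[ 476. -263.  237.] [(0.67, [623.0, -101.0, 117.0], [277.0, 173.0])] [] [] [(0.79, [457.0, 513.0, -5.0], [188.0, 379.0])]
the job is handed in; nothing more can be done
None
```

I put all four parts present (no piston in view) in the tote, pushed it home, pressed the lid shut and then the start button to its stop, and handed the job in at about 49 s; no verdict came back.

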